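# Set the stamp chute to width and load it

## Robot

A 6-joint arm with a two-finger parallel gripper is mounted at the origin on the work surface; the furniture and walls round the work are solid. World frame = base frame: x ahead of the robot, y to its left, z up, the work surface at z = 0. Lengths are in mm, angles in rad, forces in N, time in s.
With the tool pointing down it reaches from about 325 to 750 mm from the base axis. Payload 7.6 kg.
Tool frame: the origin (TCP) lies midway between the tips of the shut fingers; the grasp point (between the pads) lies env.grip_point_offset behind it (env.grip_point_offset is the distance from the TCP to the grasp point, in mm); z points along the fingers, y is the line along which they close (so a half turn about z gives the same grasp; the last joint's range is limited). The gripper opens to 85 mm and grips with 20 to 120 N. Pads are 22 mm wide; open, the fingers measure 114 mm over their backs; the gripper's body (76 mm by 85 mm) begins 54 mm behind the grasp point. The pads swing forward as they close: fully open they stand 13 mm farther back than shut.
Start: joints at [-1.222, 0.052, 1.401, -0, 1.689, -0.07], TCP at [213.525, -479.638, 231.323] pointing down, gripper open.
Joint ranges: [-2.9, 2.9], [-0.91, 2.17], [0.12, 2.37], [-1.06, 4.2], [0.26, 2.73], [-2.93, 2.93]. Speed limits (rad/s): [2.57, 2.57, 3.01, 3.14, 3.14, 3.14].

## Interface

Orientations are given as a unit quaternion [w, x, y, z].
In Python, from plant import env, cams gives the robot as it stands.
- The arm moves only by the shell command python3 -m crank 'ROWS' [FORCE]. ROWS is JSON, a list of rows, each an object with "rot": the turn, a rotation vector about the tool's x, y, z in degrees, a list of three; "slide": the shift along the tool's x, y, z in mm, a list of three; "gripper": the closure, from -1 (fully open) to 1 (shut). In form: [{"rot": [rx, ry, rz], "slide": [tx, ty, tz], "gripper": gripper}, ...]. A call has exactly 5 rows; each row is the pose to reach, as a shift and turn from the pose commanded when the call began, along the tool's axes at that moment; what a row does not reach only later rows make up. A row lasts 1/8 s, in which the tool goes at most 62.5 mm and 10.7 degrees, less where a joint would pass 70% of its speed; a pose out of reach is approached as far as the arm can. A call with a gripper value outside its range is refused whole. The fingers move at their own pace and stop on an object; FORCE is the grip in N (left out, the last holds). Time passes only in rows, so rows that repeat a pose let the fingers close, or fill a call up. It gives the time, the measured TCP pose, the force, the opening and the grip force at its end, in the units of the state.
- env.state(): the state, without advancing time (a new reading comes with each control period).
- cams.read_camera(name): name is "side" or "top"; returns the picture (480x640x3 uint8, blue, green, red); there is no depth.
- cams.calibration(name): a dict with "camera_matrix" (3x3 intrinsics, pixels), "k1" (the pictures are not rectified: a ray, as slopes to the right and down, at radius r is drawn at 1 + k1 r^2 times it, then the intrinsics apply), "R" (3x3) and "t" (3): a world point X has camera coordinates R X + t. Camera axes: x right, y down, z forward; pixel columns grow to the right and rows downward; lengths in mm; the calibration is good to about 2 mm. A picture is of the moment at which its call begins. calibration takes no time and is no camera call.
- env.close_job(): hands the job in; it is judged then, once.
The state is a dict: "t": time; "joints": joint angles; "joint_velocities": joint speeds; "effort": joint torques, N m; "ee_pos": TCP position; "eef_rot": TCP orientation; "ft_force": force on the tool from outside, world axes, zero at the start; "wrist_torque": the same for the moment, N m; "grip_width": finger opening in mm; "grasp_force": force on a finger pad.
Only numpy, scipy, OpenCV 4.12 (cv2) and the standard library are available. Lean on these libraries where they do the work, as an engineer would, in place of code of your own. Each camera call takes 0.05 s, during which the arm holds its last target. There are 200 camera calls.

## Task

Set up the gravity chute for these border stamps: slide the side guide by its black post until its red pointer lies on the blue line, then swing the orange clamp lever clockwise until it is tight. Then load every stamp from the table into the chute from its upper end, lying across it with the printing face down and the red end towards the red rail, so that they all run down and lie the same way in a single row. Leave the tape roll and the ink pot where they are.

Things in the scene. Friction and masses are not known exactly. Their poses are not given: they have to be found in the camera images.
- chute: Inclined gravity chute of plywood and aluminium, fixed to the table, 250 long x 300 wide x 155 mm high. Origin on the table under it; x is level and points up the slope (roughly away from the robot), y to its left (towards the sliding guide), z up. Place and turn differ at each start. Fixed red rail along the right side; 25 mm high end stop at the foot; upper end open.
- deck: The chute's slippery floor, 25 degrees to the level, 240 mm long. Origin on the floor at the foot, at the end stop, on the channel's middle line; x up the slope, y left across, z square off the floor. Red rail: inner face at y -68 mm, 24 mm high. Stamps slide down by themselves to the stop or the stamp before; load at x 170 to 210 mm, which stays free.
- guide (a joint): Sliding side guide (left wall, 26 mm high) on a slotted foot plate: 0 = fully open, grows as it slides along the chute's -y towards the red rail, ends at 0.055 m; 0.045 m = pointer on the blue line, its inner face then at deck y +68 mm (channel 136 mm wide). Drags with about 3 N and stays where it is left.
- guide_knob (a point): Top centre of the upright black round post (18 mm across, 40 mm tall, plain, vertical) on the guide's foot plate, by which the guide is slid: pinch the upper 25 mm of it from above. It moves with the guide.
- pointer (a point): Tip of the small red pointer line on the front edge of the guide's foot plate; moves with the guide along the chute's y.
- mark (a point): End of the blue line (3 mm wide, running along the chute's x) painted on the plywood base: the guide is at its mark when the pointer has the same y in the chute frame as this point.
- lever (a joint): Orange clamp lever on a vertical bolt through the guide's slot: 0 = loose (arm points along the chute's -x, towards the robot), grows clockwise seen from above to its end stop at 1.4 rad = tight (arm points roughly along the chute's +y). About 1 N at the knob turns it; it stays where it is left.
- lever_knob (a point): Top centre of the orange upright knob (14 mm across, its upper 24 mm stand free above the arm) at the end of the clamp lever, 60 mm from its pivot.
- lever_pivot (a point): Point on the lever's vertical pivot axis at the height of the knob's top; fixed on the chute.
- tape: Roll of grey tape, 97 mm across, 48 mm high, a bystander. Origin: centre of its underside.
- ink_pot: Red ink pot with black lid, 44 mm across, 51 mm high, a bystander. Origin: centre of its underside.
- stamp0: Wooden border printing stamp, 120 mm long (y) x 30 mm wide (x), 38 mm high in all, about 0.1 kg: base 18 mm high with the black printing face underneath, and on top a pale grip ridge 14 mm wide, 84 mm long, standing 20 mm above the base. Origin: centre of its underside, z up out of the ridge; its own +y end is painted red. Grip the ridge across its width. May be absent.
- stamp0_red (a point): Point inside the red-painted end of that stamp, 55 mm from its middle along its +y and 11 mm above its underside.
- stamp1: Wooden border printing stamp, 120 mm long (y) x 30 mm wide (x), 38 mm high in all, about 0.1 kg: base 18 mm high with the black printing face underneath, and on top a pale grip ridge 14 mm wide, 84 mm long, standing 20 mm above the base. Origin: centre of its underside, z up out of the ridge; its own +y end is painted red. Grip the ridge across its width. May be absent.
- stamp1_red (a point): Point inside the red-painted end of that stamp, 55 mm from its middle along its +y and 11 mm above its underside.
- stamp2: Wooden border printing stamp, 120 mm long (y) x 30 mm wide (x), 38 mm high in all, about 0.1 kg: base 18 mm high with the black printing face underneath, and on top a pale grip ridge 14 mm wide, 84 mm long, standing 20 mm above the base. Origin: centre of its underside, z up out of the ridge; its own +y end is painted red. Grip the ridge across its width. May be absent.
- stamp2_red (a point): Point inside the red-painted end of that stamp, 55 mm from its middle along its +y and 11 mm above its underside.
- stamp3: Wooden border printing stamp, 120 mm long (y) x 30 mm wide (x), 38 mm high in all, about 0.1 kg: base 18 mm high with the black printing face underneath, and on top a pale grip ridge 14 mm wide, 84 mm long, standing 20 mm above the base. Origin: centre of its underside, z up out of the ridge; its own +y end is painted red. Grip the ridge across its width. May be absent.
- stamp3_red (a point): Point inside the red-painted end of that stamp, 55 mm from its middle along its +y and 11 mm above its underside.
- stamp4: Wooden border printing stamp, 120 mm long (y) x 30 mm wide (x), 38 mm high in all, about 0.1 kg: base 18 mm high with the black printing face underneath, and on top a pale grip ridge 14 mm wide, 84 mm long, standing 20 mm above the base. Origin: centre of its underside, z up out of the ridge; its own +y end is painted red. Grip the ridge across its width. May be absent.
- stamp4_red (a point): Point inside the red-painted end of that stamp, 55 mm from its middle along its +y and 11 mm above its underside.

How it is judged:
By the outcome, as a careful person would: the job done as asked, in the order asked, and still so for the second after the job is handed in, with the robot touching nothing.
Of stamp0, stamp1, stamp2, stamp3, stamp4 only 4 to 5 are there at a start; the rules pass over those that are not, and their reading is None.
At some moment in a run one of stamp0, stamp1, stamp2, stamp3, stamp4 may be knocked a few centimetres aside while the robot is not near it.
Once in a run the grip may slacken for a moment while it holds something.
It also fails if it takes over 208 s, if anything falls off the work surface, if the arm or the gripper's body presses on something with over 40 N, if the wrist force passes 120 N, or if a joint passes its speed limit or range.

## Working session

There is one attempt and no reset: what is moved stays moved. The work goes in short steps, Python scripts to look and compute and a shell command to move; the robot and the scene stay as the last step left them, time stands still between calls to the robot, and variables do not carry over. Pictures are saved under pics/ and viewed, at most 14 in all, crops included, and the job is handed in when it is done.

```bash
ls; mkdir -p pics
python3 - <<'E'
from plant import env,cams
import cv2,numpy as np
for n in("top","side"):
    cv2.imwrite(f"pics/{n}0.png",cams.read_camera(n)); c=cams.calibration(n)
    print(n,np.array(c["camera_matrix"]).tolist(),c["k1"],(-np.array(c["R"]).T@np.array(c["t"])).round(),np.array(c["R"]).round(2).tolist())
print(env.state(),env.grip_point_offset)
E
```

```text
pics
top [[560.0570039815216, 0.0, 318.75653983399724], [0.0, 560.0570039815216, 238.85604067998463], [0.0, 0.0, 1.0]] -0.09832261415293421 [ 339.   24. 1486.] [[0.03, -1.0, -0.02], [-0.98, -0.02, -0.18], [0.18, 0.02, -0.98]]
side [[487.62748138531913, 0.0, 315.0328646325419], [0.0, 487.62748138531913, 240.68741474985956], [0.0, 0.0, 1.0]] -0.05172857052913661 [381. 784. 793.] [[-0.95, -0.3, -0.01], [-0.19, 0.64, -0.75], [0.23, -0.71, -0.67]]
{'t': 0.1, 'joints': array([-1.22230789e+00,  5.27608193e-02,  1.40161549e+00,  7.59035063e-06,
        1.68858854e+00, -7.03375960e-02]), 'joint_velocities': array([-0.00024452, -0.00050908, -0.00147213,  0.00028442,  0.00260661,
        0.00090714]), 'effort': array([ 1.56136979e-03, -3.82583177e+01, -3.60984564e+01, -1.13446638e-04,
        4.78650152e-03,  2.12836136e-05]), 'ee_pos': array([ 213.42619223, -479.37279374,  230.56731461]), 'eef_rot': array([-6.79999503e-04,  9.78152786e-01,  2.07886160e-01, -9.13797728e-05]), 'ft_force': array([-0.66710459,  0.58029319,  0.73946474]), 'wrist_torque': array([ 0.02236968,  0.03114401, -0.02356688]), 'grasp_force': 0.0, 'grip_width': 85.29008276586906} 18.700000000000003
```

View pics/top0.png

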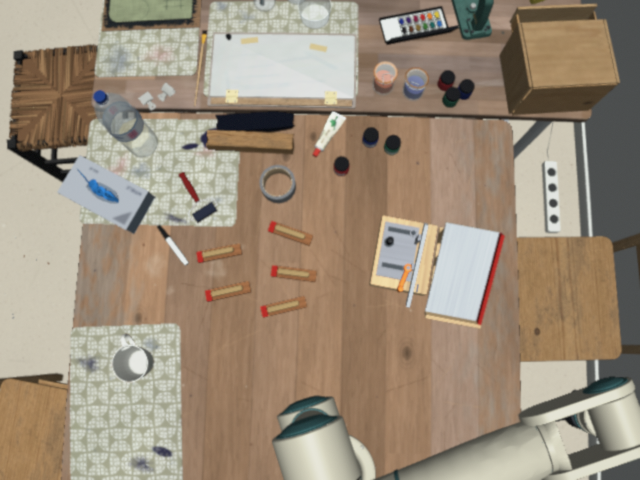

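View pics/side0.png

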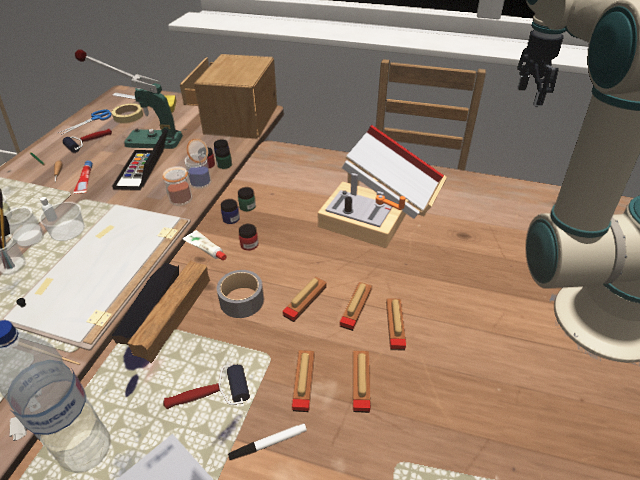

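The top view shows five stamps at (219,253), (290,233), (294,273), (228,291) and (284,307), with their red ends to the left. The chute is at (440,265) with its upper end at the top, and the tape is at (278,183). Next I crop the chute from both views.

```bash
cat > h.py <<'E'
from plant import env,cams
import cv2,numpy as np
from scipy.optimize import least_squares
C={n:{k:np.array(v) for k,v in cams.calibration(n).items()} for n in("top","side")}
def proj(n,X):
    c=C[n]; p=np.atleast_2d(X)@c["R"].T+c["t"]; s=p[:,:2]/p[:,2:]
    s=s*(1+c["k1"]*(s**2).sum(1,keepdims=True)); K=c["camera_matrix"]
    return s*[K[0,0],K[1,1]]+K[:2,2]
def ray(n,px):
    c=C[n];K=c["camera_matrix"]
    u=cv2.undistortPoints(np.float64(px).reshape(-1,1,2),K,np.array([c["k1"],0,0,0,0.]))[:,0]
    d=np.c_[u,np.ones(len(u))]@c["R"]; o=-c["R"].T@c["t"]; return o,d
def atz(n,px,z):
    o,d=ray(n,px); return o+d*((z-o[2])/d[:,2])[:,None]
def tri(pt,ps):
    f=lambda X:np.r_[(proj("top",X)-pt)[0],(proj("side",X)-ps)[0]]
    r=least_squares(f,[500,-200,50]); return r.x,np.abs(r.fun).max()
def crop(n,img,x,y,w,h,s): return cv2.resize(img[y:y+h,x:x+w],None,fx=s,fy=s,interpolation=cv2.INTER_CUBIC)
E
python3 - <<'E'
from h import *
t=cv2.imread("pics/top0.png");s=cv2.imread("pics/side0.png")
cv2.imwrite("pics/a.png",crop("t",t,360,205,150,130,4.5)[:600,:800])
cv2.imwrite("pics/b.png",crop("s",s,310,115,145,135,4.4))
# stamp red ends + ridge centres
hsv=cv2.cvtColor(t,cv2.COLOR_BGR2HSV)
m=(((hsv[...,0]<5)|(hsv[...,0]>175))&(hsv[...,1]>170)&(hsv[...,2]>110)).astype(np.uint8)
m[:,330:]=0;m[:215]=0
nn,l,st,ce=cv2.connectedComponentsWithStats(m)
for i in range(1,nn):
    if st[i,4]>15: print(st[i,4],ce[i].round(1),atz("top",ce[i],18).round())
E
```

```text
46 [271.8 226.4] [[634. 181.  18.]]
47 [199.5 256.6] [[547. 372.  18.]]
48 [273.9 270.5] [[515. 171.  18.]]
46 [208.2 295.5] [[444. 342.  18.]]
52 [264. 311.] [[408. 192.  18.]]
```

View pics/a.png

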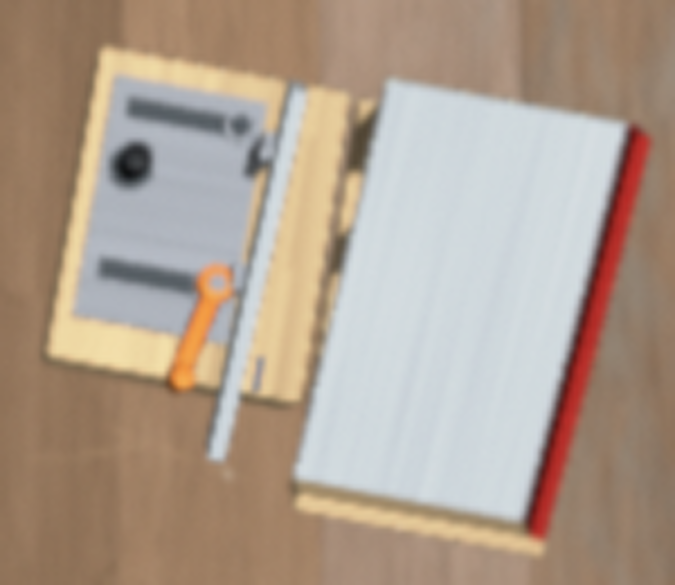

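View pics/b.png

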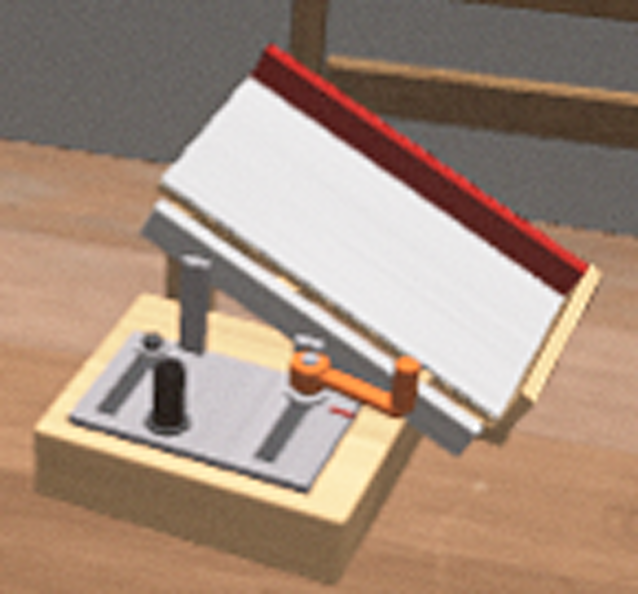

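The crops show the deck corners, the rail, the black post, the lever and the blue line in both views. Next I triangulate the chute points and zoom in on the stamps.

Run:
```python
from h import *
T=lambda u,v:np.array([360+(u+.5)/4.5-.5,205+(v+.5)/4.5-.5]); S=lambda u,v:np.array([310+(u+.5)/4.4-.5,115+(v+.5)/4.4-.5])
for k,a,b in [("knob",(138,158),(169,366)),("levknob",(182,378),(407,364)),("pivot",(214,282),(310,358)),("deckUL",(388,80),(163,187)),("deckUR",(630,124),(252,82)),("deckFL",(297,480),(490,415)),("deckFR",(527,525),(563,297)),("baseFarL",(103,48),(140,297)),("baseNearL",(48,357),(37,432))]:
    X,e=tri(T(*a),S(*b)); print(k,X.round(1),e.round(1))
t=cv2.imread("pics/top0.png")
cv2.imwrite("pics/c.png",crop("t",t,190,215,135,108,5.5))
```

```text
knob [ 592.4 -127.3   95.9] 0.4
levknob [ 468.4 -151.2  106.6] 0.3
pivot [ 524.1 -171.7   84.4] 0.0
deckUL [ 633.7 -263.6  120.1] 0.3
deckUR [ 611.9 -398.8  119.8] 0.5
deckFL [ 421.6 -228.7   23.7] 1.4
deckFR [ 396.6 -362.5   22.5] 0.7
baseFarL [ 621.2 -103.6  156.6] 7.7
baseNearL [573.7 -73.   72.1] 36.3
```

View pics/c.png

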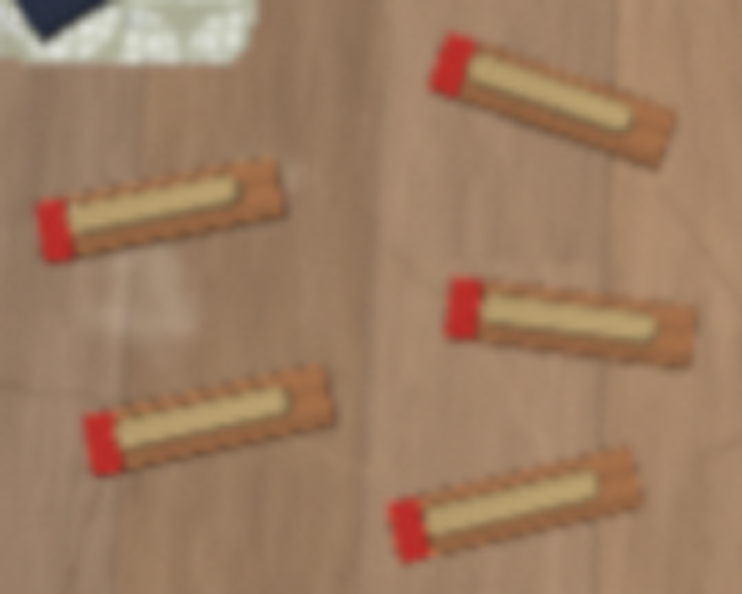

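The zoom shows five pale ridges. From top right, their ends are at crop (470,65)-(632,117), (68,220)-(238,188), (480,307)-(656,328), (117,435)-(287,402) and (427,522)-(597,485).

```bash
cat >> h.py <<'E'
from scipy.spatial.transform import Rotation as R_
YAW=-9.3; OD=np.array([408.7,-295.9,20.8])
cx=np.array([np.cos(np.radians(YAW)),np.sin(np.radians(YAW)),0]); cy=np.array([-cx[1],cx[0],0]); cz=np.array([0,0,1.])
a_=np.radians(25); dx=cx*np.cos(a_)+cz*np.sin(a_); dz=-cx*np.sin(a_)+cz*np.cos(a_)
def deck(x,y,z): return OD+x*dx+y*cy+z*dz
def down(psi): # tool down, tool x at yaw psi deg
    p=np.radians(psi); x=np.array([np.cos(p),np.sin(p),0]); return np.c_[x,np.cross([0,0,-1],x),[0,0,-1]]
def deckR(flip=0): # tool z into deck, tool x along +cy (flip: -cy)
    x=cy*(1-2*flip); z=-dz; return np.c_[x,np.cross(z,x),z]
def cur():
    s=env.state(); q=s["eef_rot"]; return s,R_.from_quat([q[1],q[2],q[3],q[0]]).as_matrix()
def go(P,M=None,P0=None,M0=None):
    """slide/rot from current (or given) pose"""
    s,R0=cur(); P0=s["ee_pos"] if P0 is None else P0; R0=R0 if M0 is None else M0
    M=R0 if M is None else M
    print("slide",(R0.T@(np.array(P)-P0)).round(1),"rot",np.degrees(R_.from_matrix(R0.T@M).as_rotvec()).round(1))
E
python3 - <<'E'
from h import *
for n,a,b in [("A",(470,65),(632,117)),("B",(68,220),(238,188)),("C",(480,307),(656,328)),("D",(117,435),(287,402)),("E",(427,522),(597,485))]:
    p=np.array([[190+(u+.5)/5.5-.5,215+(v+.5)/5.5-.5] for u,v in(a,b)]); X=atz("top",p,38)
    d=X[0]-X[1]; m=X.mean(0); q1=np.degrees(np.arctan2(m[1],m[0]))
    print(n,m.round(1),"len",np.hypot(*d[:2]).round(1),"yaw",np.degrees(np.arctan2(d[1],d[0])).round(1),"r",np.hypot(*m[:2]).round(),"q1",q1.round())
go([592,-127,160],down(80.7))
E
```

```text
A [618.3 131.1  38. ] len 82.1 yaw 73.4 r 632.0 q1 12.0
B [558.5 319.9  38. ] len 83.1 yaw 102.3 r 644.0 q1 30.0
C [509.4 119.   38. ] len 84.1 yaw 84.7 r 523.0 q1 13.0
D [456.6 290.5  38. ] len 82.1 yaw 102.7 r 541.0 q1 32.0
E [421.  142.1  38. ] len 81.6 yaw 103.9 r 444.0 q1 19.0
slide [ 489.2 -167.9   70.8] rot [ -0.1  -0.  -56.7]
```

```bash
python3 -m crank '[{"rot":[0,0,-10],"slide":[55,-19,0],"gripper":-1},{"rot":[0,0,-20],"slide":[110,-38,0],"gripper":-0.4},{"rot":[0,0,-30],"slide":[165,-57,0],"gripper":-0.2},{"rot":[0,0,-40],"slide":[220,-76,0],"gripper":-0.2},{"rot":[0,0,-50],"slide":[275,-94,0],"gripper":-0.2}]' 60; python3 -c "
from h import *
print(cur()[0]['grip_width']);go([592,-127,160],down(80.7))"
```

```text
t: 0.72
ee_pos: [427.6, -280.3, 231.0]
eef_rot: [-0.0, 0.797, 0.604, -0.0]
ft_force: [1.2, 0.4, -0.2]
grip_width: 51.5
grasp_force: 0.0
51.522239619443134
slide [192.1 116.9  71. ] rot [-0.  -0.  -6.4]
```

```bash
python3 -m crank '[{"rot":[0,0,-6.4],"slide":[50,30,10],"gripper":-0.2},{"rot":[0,0,-6.4],"slide":[100,60,25],"gripper":-0.2},{"rot":[0,0,-6.4],"slide":[150,90,45],"gripper":-0.2},{"rot":[0,0,-6.4],"slide":[192,117,71],"gripper":-0.2},{"rot":[0,0,-6.4],"slide":[192,117,100],"gripper":-0.2}]'; python3 -c "
from h import *
for n in('top','side'):cv2.imwrite(f'pics/{n}1.png',cams.read_camera(n))
a=crop(0,cv2.imread('pics/top1.png'),360,205,130,110,3);b=crop(0,cv2.imread('pics/side1.png'),310,115,130,110,3)
cv2.imwrite('pics/d.png',np.hstack([a,b]))
s=cur()[0];print(s['ee_pos'],s['grip_width']);go([592,-127,73],down(80.7))"
```

```text
t: 1.35
ee_pos: [593.5, -126.7, 129.5]
eef_rot: [-0.0, 0.762, 0.647, 0.0]
ft_force: [-0.1, -0.2, 0.5]
grip_width: 51.3
grasp_force: 0.0
[ 590.16587549 -128.31220672  126.47211267] 51.649658710491806
slide [ 1.6  2.  53.5] rot [-0.5 -0.  -0.2]
```

View pics/d.png

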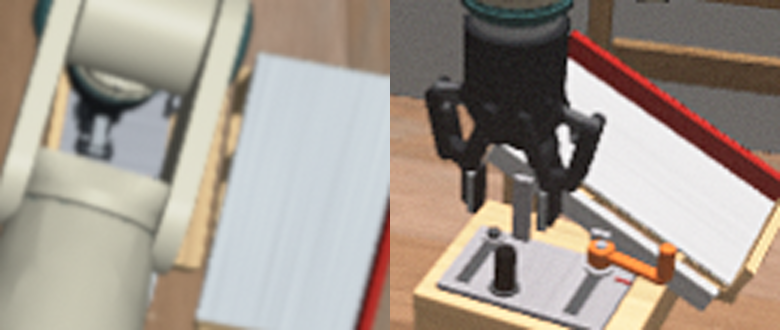

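The side view shows the open fingers straddling the black post at crop (505,265). I descend, pinch, and slide 45 mm along chute -y, which is tool -x.

```bash
python3 -m crank '[{"rot":[0,0,0],"slide":[0,0,25],"gripper":-0.2},{"rot":[0,0,0],"slide":[0,0,54],"gripper":-0.2},{"rot":[0,0,0],"slide":[0,0,54],"gripper":-0.2},{"rot":[0,0,0],"slide":[0,0,54],"gripper":1},{"rot":[0,0,0],"slide":[0,0,54],"gripper":1}]' 60
python3 -m crank '[{"rot":[0,0,0],"slide":[0,0,0],"gripper":1},{"rot":[0,0,0],"slide":[0,0,0],"gripper":1},{"rot":[0,0,0],"slide":[0,0,0],"gripper":1},{"rot":[0,0,0],"slide":[0,0,0],"gripper":1},{"rot":[0,0,0],"slide":[0,0,0],"gripper":1}]' 60
python3 -c "
from h import *
s,r=cur();print(s['ee_pos'],r.round(3).tolist())"
```

```text
t: 2.08
ee_pos: [593.1, -130.2, 79.7]
eef_rot: [0.002, 0.764, 0.645, 0.001]
ft_force: [0.8, 0.1, 9.9]
grip_width: 15.8
grasp_force: 49.6
t: 2.7
ee_pos: [593.1, -130.1, 79.7]
eef_rot: [0.002, 0.764, 0.645, 0.001]
ft_force: [-0.3, -1.2, 6.5]
grip_width: 15.4
grasp_force: 58.5
[ 593.06699296 -130.13704745   79.73354467] [[0.167, 0.986, 0.004], [0.986, -0.167, -0.001], [-0.001, 0.004, -1.0]]
```

```bash
python3 -m crank '[{"rot":[0,0,0],"slide":[-10,0,0],"gripper":1},{"rot":[0,0,0],"slide":[-21,0,0],"gripper":1},{"rot":[0,0,0],"slide":[-32,0,0],"gripper":1},{"rot":[0,0,0],"slide":[-40,0,0],"gripper":1},{"rot":[0,0,0],"slide":[-42,0,0],"gripper":1}]' 60
python3 -c "
from h import *
s,r=cur();print(s['ee_pos'],(s['ee_pos']-[593.1,-130.1,79.7])@cy)
for n in('top','side'):cv2.imwrite(f'pics/{n}2.png',cams.read_camera(n))
a=crop(0,cv2.imread('pics/top2.png'),380,235,90,110,4.4);b=crop(0,cv2.imread('pics/side2.png'),330,155,90,110,4.4)
cv2.imwrite('pics/e.png',np.hstack([a,b]))"
```

```text
t: 3.32
ee_pos: [586.3, -171.2, 79.7]
eef_rot: [0.002, 0.764, 0.645, 0.002]
ft_force: [1.0, 3.1, 6.8]
grip_width: 15.3
grasp_force: 58.6
[ 586.272898   -171.16252378   79.7413671 ] -41.62607209239597
```

View pics/e.png

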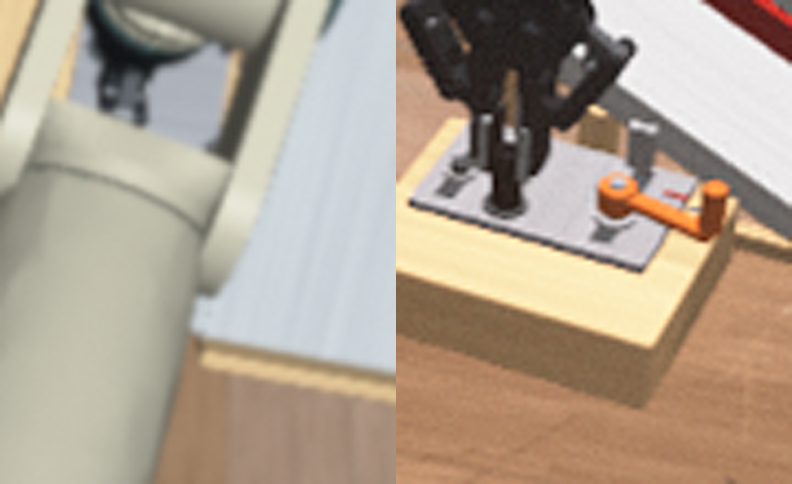

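The pinch held, and the guide has moved 41.6 mm. The pointer is at side crop (676,194), but the lever hides the blue line. I move the remaining 3.4 mm, release, and back off to look from the top.

```bash
python3 -m crank '[{"rot":[0,0,0],"slide":[-2,0,0],"gripper":1},{"rot":[0,0,0],"slide":[-3.4,0,0],"gripper":1},{"rot":[0,0,0],"slide":[-3.4,0,0],"gripper":1},{"rot":[0,0,0],"slide":[-3.4,0,0],"gripper":-0.2},{"rot":[0,0,0],"slide":[-3.4,0,0],"gripper":-0.2}]' 60
python3 -c "
from h import *
s,r=cur();print(s['ee_pos'],(s['ee_pos']-[593.1,-130.1,79.7])@cy)"
python3 -m crank '[{"rot":[0,0,0],"slide":[-3.4,0,-30],"gripper":-0.2},{"rot":[0,0,0],"slide":[0,0,-85],"gripper":-0.2},{"rot":[0,0,0],"slide":[60,0,-100],"gripper":0},{"rot":[0,0,0],"slide":[120,0,-100],"gripper":0.3},{"rot":[0,0,0],"slide":[180,0,-100],"gripper":0.3}]' 60
python3 -c "
from h import *
for n in('top','side'):cv2.imwrite(f'pics/{n}3.png',cams.read_camera(n))
a=crop(0,cv2.imread('pics/top3.png'),365,215,80,90,5);b=crop(0,cv2.imread('pics/side3.png'),320,165,80,90,5)
cv2.imwrite('pics/f.png',np.hstack([a,b]))
print(cur()[0]['ee_pos'],cur()[0]['grip_width'])"
```

```text
t: 4.05
ee_pos: [584.2, -174.4, 77.2]
eef_rot: [-0.0, 0.764, 0.645, -0.0]
ft_force: [1.2, -0.2, 0.8]
grip_width: 50.4
grasp_force: 0.0
[ 584.15550219 -174.42414881   77.17000775] -45.18700465372444
t: 4.68
ee_pos: [614.4, 4.6, 177.4]
eef_rot: [0.0, 0.764, 0.645, -0.0]
ft_force: [1.1, -0.1, 0.0]
grip_width: 29.7
grasp_force: 0.0
[614.48942285   8.64699579 176.9597583 ] 29.86445654729812
```

View pics/f.png

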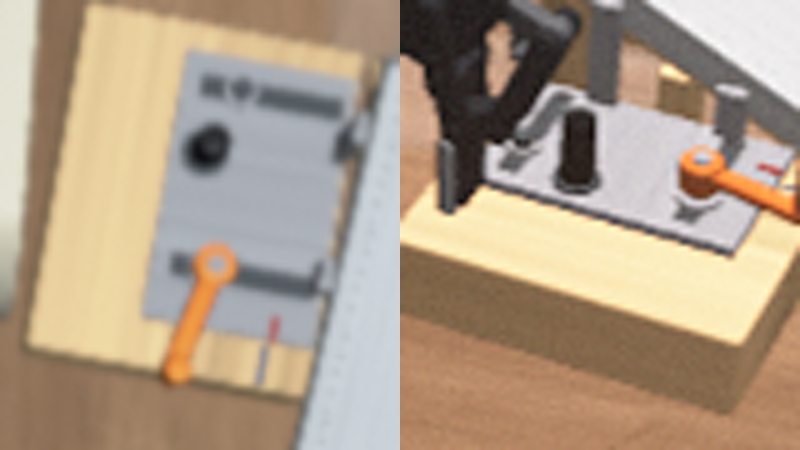

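The pointer (crop 274,330) and the blue line (264,365) are nearly in line, and the pointer looks slightly too far right. I measure this with colour centroids.

Run:
```python
from h import *
for tr in range(2):
    im=np.mean([cams.read_camera("top").astype(float) for _ in range(6)],0) if tr==0 else cv2.imread("pics/top3.png").astype(float)
    red=im[...,2]-im[...,1]; 
    for nm,z in(("red",56),("blue",53)):
        pts=[]
        rows=range(278,285) if nm=="red" else range(285,292)
        for r in rows:
            seg=im[r,412:427]; w=seg[:,2]-seg[:,1] if nm=="red" else seg[:,0]-seg[:,2]
            w=w-np.median(w); w=np.where(w>0.4*w.max(),w,0)
            c=412+(w*np.arange(15)).sum()/w.sum(); X=atz("top",[c,r],z)[0]-OD
            pts.append((r,round(w.max()),c.round(2),(X@cx).round(1),(X@cy).round(1)))
        print(nm,*pts,sep="\n ")
```

```text
red
 (278, 37, np.float64(419.56), np.float64(76.7), np.float64(102.0))
 (279, 55, np.float64(419.52), np.float64(74.1), np.float64(101.7))
 (280, 63, np.float64(419.47), np.float64(71.5), np.float64(101.5))
 (281, 59, np.float64(419.4), np.float64(69.0), np.float64(101.2))
 (282, 47, np.float64(419.32), np.float64(66.4), np.float64(101.0))
 (283, 19, np.float64(419.0), np.float64(63.7), np.float64(101.4))
 (284, 7, np.float64(416.27), np.float64(59.9), np.float64(107.9))
blue
 (285, 55, np.float64(417.43), np.float64(58.3), np.float64(104.1))
 (286, 63, np.float64(417.38), np.float64(55.7), np.float64(103.8))
 (287, 65, np.float64(417.33), np.float64(53.1), np.float64(103.6))
 (288, 65, np.float64(416.65), np.float64(50.3), np.float64(104.8))
 (289, 61, np.float64(416.58), np.float64(47.7), np.float64(104.6))
 (290, 58, np.float64(416.52), np.float64(45.2), np.float64(104.3))
 (291, 48, np.float64(418.77), np.float64(43.7), np.float64(98.2))
red
 (278, 36, np.float64(419.56), np.float64(76.7), np.float64(102.0))
 (279, 56, np.float64(419.52), np.float64(74.1), np.float64(101.7))
 (280, 63, np.float64(419.47), np.float64(71.5), np.float64(101.5))
 (281, 58, np.float64(419.4), np.float64(69.0), np.float64(101.2))
 (282, 46, np.float64(419.31), np.float64(66.4), np.float64(101.0))
 (283, 20, np.float64(419.0), np.float64(63.7), np.float64(101.4))
 (284, 7, np.float64(416.6), np.float64(60.0), np.float64(107.0))
blue
 (285, 56, np.float64(417.43), np.float64(58.3), np.float64(104.1))
 (286, 63, np.float64(417.39), np.float64(55.7), np.float64(103.8))
 (287, 65, np.float64(417.33), np.float64(53.1), np.float64(103.5))
 (288, 64, np.float64(416.65), np.float64(50.3), np.float64(104.8))
 (289, 61, np.float64(416.58), np.float64(47.7), np.float64(104.6))
 (290, 58, np.float64(416.52), np.float64(45.2), np.float64(104.3))
 (291, 48, np.float64(418.82), np.float64(43.7), np.float64(98.1))
```

The pointer has overshot by about 2.7 mm, so I re-pinch and slide it back by that much.

```bash
python3 -m crank '[{"rot":[0,0,0],"slide":[-60,0,0],"gripper":-0.2},{"rot":[0,0,0],"slide":[-120,0,0],"gripper":-0.2},{"rot":[0,0,0],"slide":[-182,0,0],"gripper":-0.2},{"rot":[0,0,0],"slide":[-183.4,0,40],"gripper":-0.2},{"rot":[0,0,0],"slide":[-183.4,0,60],"gripper":-0.2}]' 60
python3 -m crank '[{"rot":[0,0,0],"slide":[0,0,20],"gripper":-0.2},{"rot":[0,0,0],"slide":[0,0,40],"gripper":-0.2},{"rot":[0,0,0],"slide":[0,0,40],"gripper":-0.2},{"rot":[0,0,0],"slide":[0,0,40],"gripper":1},{"rot":[0,0,0],"slide":[0,0,40],"gripper":1}]' 60
python3 -c "
from h import *
s,r=cur();print(s['ee_pos'],(s['ee_pos']-[593.1,-130.1,79.7])@cy)"
```

```text
t: 5.7
ee_pos: [582.3, -179.1, 114.9]
eef_rot: [-0.001, 0.765, 0.644, -0.001]
ft_force: [0.6, -1.0, -0.1]
grip_width: 51.0
grasp_force: 0.0
t: 6.32
ee_pos: [585.1, -177.9, 78.9]
eef_rot: [0.002, 0.764, 0.646, 0.001]
ft_force: [4.6, -0.6, 2.1]
grip_width: 16.1
grasp_force: 49.6
[ 585.09984516 -177.94523646   78.88697339] -48.50920069532608
```

```bash
python3 -m crank '[{"rot":[0,0,0],"slide":[0,0,0],"gripper":1},{"rot":[0,0,0],"slide":[1.5,0,0],"gripper":1},{"rot":[0,0,0],"slide":[2.7,0,0],"gripper":1},{"rot":[0,0,0],"slide":[2.7,0,0],"gripper":1},{"rot":[0,0,0],"slide":[2.7,0,0],"gripper":1}]' 60
python3 -c "
from h import *
s,r=cur();print(s['ee_pos'],(s['ee_pos']-[593.1,-130.1,79.7])@cy)"
python3 -m crank '[{"rot":[0,0,0],"slide":[0,0,0],"gripper":-0.2},{"rot":[0,0,0],"slide":[0,0,0],"gripper":-0.2},{"rot":[0,0,0],"slide":[0,0,-45],"gripper":-0.2},{"rot":[0,0,0],"slide":[0,0,-100],"gripper":0},{"rot":[0,0,0],"slide":[55,0,-100],"gripper":0}]'
python3 -m crank '[{"rot":[0,0,0],"slide":[60,0,0],"gripper":0},{"rot":[0,0,0],"slide":[120,0,0],"gripper":0},{"rot":[0,0,0],"slide":[120,0,0],"gripper":0},{"rot":[0,0,0],"slide":[120,0,0],"gripper":0},{"rot":[0,0,0],"slide":[120,0,0],"gripper":0}]'
python3 - <<'E'
from h import *
ims={n:cams.read_camera(n) for n in("top","side")}
for n in ims: cv2.imwrite(f"pics/{n}4.png",ims[n])
im=ims["top"].astype(float)
for nm,z,rows in(("red",56,range(278,283)),("blue",53,range(285,291))):
    pts=[]
    for r in rows:
        seg=im[r,410:424]; w=seg[:,2]-seg[:,1] if nm=="red" else seg[:,0]-seg[:,2]
        w=w-np.median(w); w=np.where(w>0.4*w.max(),w,0)
        c=410+(w*np.arange(14)).sum()/w.sum(); X=atz("top",[c,r],z)[0]-OD
        pts.append((round(c,2),round(X@cy,1)))
    print(nm,*pts)
a=crop(0,ims["top"],400,260,40,45,10)
cv2.imwrite("pics/g.png",a)
print(cur()[0]['ee_pos'])
E
```

```text
t: 6.95
ee_pos: [585.4, -176.0, 78.9]
eef_rot: [0.002, 0.764, 0.645, 0.001]
ft_force: [3.9, -3.3, 2.1]
grip_width: 15.5
grasp_force: 58.7
[ 585.38565842 -176.02311173   78.89433868] -46.56615240611827
t: 7.58
ee_pos: [595.0, -123.4, 183.2]
eef_rot: [0.004, 0.765, 0.643, 0.002]
ft_force: [0.9, 1.4, -0.0]
grip_width: 42.4
grasp_force: 0.0
t: 8.2
ee_pos: [613.3, -3.8, 177.2]
eef_rot: [-0.0, 0.764, 0.645, -0.0]
ft_force: [-0.2, -0.5, 0.4]
grip_width: 43.0
grasp_force: 0.0
red (np.float64(418.96), np.float64(103.6)) (np.float64(418.61), np.float64(104.0)) (np.float64(418.56), np.float64(103.8)) (np.float64(418.51), np.float64(103.5)) (np.float64(418.43), np.float64(103.3))
blue (np.float64(417.44), np.float64(104.1)) (np.float64(417.39), np.float64(103.8)) (np.float64(417.32), np.float64(103.6)) (np.float64(416.65), np.float64(104.9)) (np.float64(416.58), np.float64(104.6)) (np.float64(416.52), np.float64(104.3))
[613.32534235  -3.76445985 177.27030405]
```

View pics/g.png

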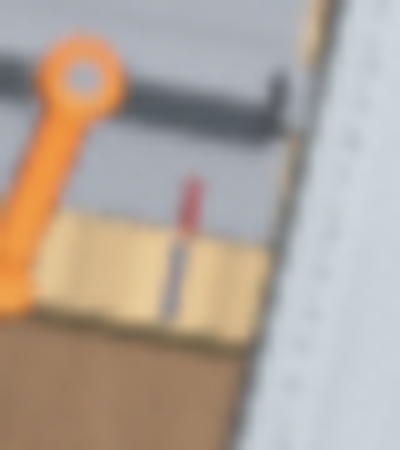

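The pointer is now on the line to within about 0.5 mm: red at crop (188,210), blue at (176,280). Next is the lever.

```bash
python3 -c "
from h import *
im=cv2.cvtColor(cv2.imread('pics/top4.png'),cv2.COLOR_BGR2HSV)
m=(abs(im[...,0].astype(int)-13)<5)&(im[...,1]>190)&(im[...,2]>150); y,x=np.nonzero(m[255:300,390:425]);print(x.min()+390,x.max()+390,y.min()+255,y.max()+255)
im=cv2.cvtColor(cv2.imread('pics/side4.png'),cv2.COLOR_BGR2HSV)
go([468,-151,135])"
```

```text
398 398 290 290
slide [-169.6 -118.4   42.3] rot [0. 0. 0.]
```

```bash
python3 -m crank '[{"rot":[0,0,0],"slide":[-48,-34,0],"gripper":-0.2},{"rot":[0,0,0],"slide":[-96,-68,0],"gripper":-0.2},{"rot":[0,0,0],"slide":[-144,-100,10],"gripper":-0.2},{"rot":[0,0,0],"slide":[-169.6,-118.4,30],"gripper":-0.2},{"rot":[0,0,0],"slide":[-169.6,-118.4,42],"gripper":-0.2}]'
python3 -c "
from h import *
b=crop(0,cams.read_camera('side'),340,130,110,90,5)
cv2.imwrite('pics/i.png',b);go([468.4,-151.2,88])"
```

```text
t: 8.93
ee_pos: [466.9, -151.8, 134.7]
eef_rot: [-0.0, 0.765, 0.644, -0.0]
ft_force: [0.1, -0.5, -0.3]
grip_width: 51.1
grasp_force: 0.0
slide [-0.4  1.4 45.2] rot [0. 0. 0.]
```

View pics/i.png

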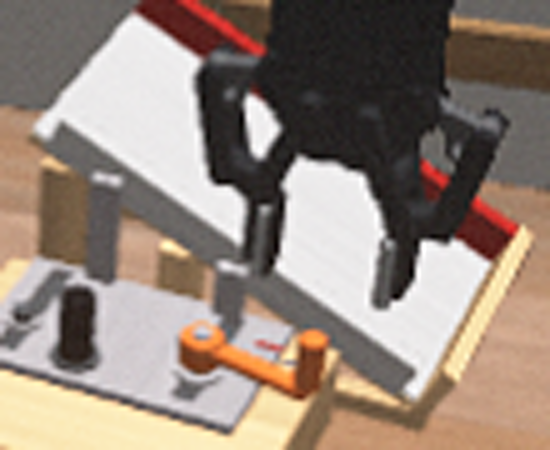

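The open fingers straddle the orange knob (crop 313,335). I descend and pinch.

```bash
python3 -m crank '[{"rot":[0,0,0],"slide":[0,1,25],"gripper":-0.2},{"rot":[0,0,0],"slide":[0,1,46],"gripper":-0.2},{"rot":[0,0,0],"slide":[0,1,46],"gripper":0.1},{"rot":[0,0,0],"slide":[0,1,46],"gripper":1},{"rot":[0,0,0],"slide":[0,1,46],"gripper":1}]' 25
python3 -m crank '[{"rot":[0,0,0],"slide":[0,0,0],"gripper":1},{"rot":[0,0,0],"slide":[7,2.2,0],"gripper":1},{"rot":[0,0,0],"slide":[13.8,4.5,0],"gripper":1},{"rot":[0,0,0],"slide":[20.5,8.5,0],"gripper":1},{"rot":[0,0,0],"slide":[26.8,12.8,0],"gripper":1}]' 25
```

```text
t: 9.6
ee_pos: [469.6, -150.0, 90.7]
eef_rot: [0.0, 0.764, 0.646, 0.0]
ft_force: [-5.4, 2.4, 3.7]
grip_width: 12.9
grasp_force: 24.3
t: 10.22
ee_pos: [485.6, -124.8, 90.4]
eef_rot: [-0.002, 0.764, 0.645, -0.001]
ft_force: [-11.2, 6.3, 9.5]
grip_width: 12.5
grasp_force: 25.1
```

```bash
python3 -m crank '[{"rot":[0,0,0],"slide":[6,4.5,0],"gripper":1},{"rot":[0,0,0],"slide":[11.5,10.5,0],"gripper":1},{"rot":[0,0,0],"slide":[15.5,17,0],"gripper":1},{"rot":[0,0,0],"slide":[18.6,24.5,0],"gripper":1},{"rot":[0,0,0],"slide":[20.5,30,0],"gripper":1}]' 25
python3 -c "
from h import *
v=cur()[0]['ee_pos']-[524.1,-171.7,0];f=cur()[0]['ft_force'];print(v@cx,v@cy,f@cx,f@cy)"
```

```text
t: 10.85
ee_pos: [519.9, -109.5, 90.5]
eef_rot: [-0.0, 0.764, 0.646, 0.001]
ft_force: [-4.7, 6.0, 4.2]
grip_width: 12.5
grasp_force: 24.8
-14.191637775722363 60.68134596930974 -5.562694560538257 5.135752719991921
```

```bash
python3 -m crank '[{"rot":[0,0,0],"slide":[0.3,2,0],"gripper":1},{"rot":[0,0,0],"slide":[0.6,4,0],"gripper":1},{"rot":[0,0,0],"slide":[0.6,6,0],"gripper":1},{"rot":[0,0,0],"slide":[0.6,6,0],"gripper":1},{"rot":[0,0,0],"slide":[0.6,6,0],"gripper":1}]' 25
python3 -c "
from h import *
v=cur()[0]['ee_pos']-[524.1,-171.7,0];f=cur()[0]['ft_force'];print(v@cx,v@cy,f@cx,f@cy)"
```

```text
t: 11.48
ee_pos: [525.5, -109.9, 90.4]
eef_rot: [-0.001, 0.764, 0.646, 0.001]
ft_force: [-5.1, 6.7, 4.1]
grip_width: 12.8
grasp_force: 25.0
-8.646210438029657 61.24992250362694 -6.106118033935372 5.743085567066875
```

```bash
python3 -m crank '[{"rot":[0,0,0],"slide":[0,2,0],"gripper":1},{"rot":[0,0,0],"slide":[0,4,0],"gripper":1},{"rot":[0,0,0],"slide":[0,5,0],"gripper":1},{"rot":[0,0,0],"slide":[0,5,0],"gripper":1},{"rot":[0,0,0],"slide":[0,5,0],"gripper":1}]' 25
python3 -c "
from h import *
v=cur()[0]['ee_pos']-[524.1,-171.7,0];f=cur()[0]['ft_force'];print(v@cx,v@cy,f@cx,f@cy)"
```

```text
t: 12.1
ee_pos: [526.3, -109.7, 90.0]
eef_rot: [-0.006, 0.764, 0.646, -0.003]
ft_force: [-29.0, 11.8, 18.5]
grip_width: 12.6
grasp_force: 27.0
-7.85062475292289 61.553323710593496 -30.531868609017135 6.950067391857948
```

The lever is on its stop: 30 N of reaction with almost no motion. I release it, lift off, and write a stamp detector.

```bash
python3 -m crank '[{"rot":[0,0,0],"slide":[0,-4,0],"gripper":0.3},{"rot":[0,0,0],"slide":[0,-4,0],"gripper":-0.2},{"rot":[0,0,0],"slide":[0,-4,0],"gripper":-0.2},{"rot":[0,0,0],"slide":[0,-4,-50],"gripper":-0.2},{"rot":[0,0,0],"slide":[0,-4,-110],"gripper":-0.2}]'
cat >> h.py <<'E'
def stamps(im,show=False):
    """list (centre x,y, yaw of red end) from top picture"""
    hsv=cv2.cvtColor(im,cv2.COLOR_BGR2HSV).astype(int); H,S,V=hsv.transpose(2,0,1)
    red=(((H<5)|(H>175))&(S>170)&(V>110)).astype(np.uint8); red[:,350:]=0; red[:205]=0; red[:,:185]=0
    rid=((H>15)&(H<28)&(S>90)&(V>150)).astype(np.uint8)
    n,l,st,ce=cv2.connectedComponentsWithStats(red); n2,l2,st2,ce2=cv2.connectedComponentsWithStats(rid); out=[]
    for i in range(1,n):
        if st[i,4]<20: continue
        k=[j for j in range(1,n2) if 60<st2[j,4]<400 and np.hypot(*(ce2[j]-ce[i]))<32]
        if not k: print("no ridge for",ce[i]); continue
        j=min(k,key=lambda j:np.hypot(*(ce2[j]-ce[i])))
        y,x=np.nonzero(l2==j); P=atz("top",np.c_[x,y],38)[:,:2]; c=P.mean(0)
        d=np.linalg.svd(P-c)[2][0]; r=atz("top",ce[i],14)[0][:2]; d=d*np.sign(d@(r-c))
        L=np.ptp((P-c)@d); c=c+d*((P-c)@d).min()/2+d*((P-c)@d).max()/2
        out.append((c.round(1),round(float(np.degrees(np.arctan2(d[1],d[0]))),1),L.round(),len(x)))
    for o in out: print(o)
    return out
E
python3 - <<'E'
from h import *
im=cams.read_camera("top"); hsv=cv2.cvtColor(im,cv2.COLOR_BGR2HSV)
print(hsv[233,288:296].tolist(), hsv[272,290:298].tolist(), hsv[330,250].tolist(),hsv[274,312].tolist())
stamps(im)
E
```

```text
t: 12.72
ee_pos: [526.0, -111.2, 199.5]
eef_rot: [-0.001, 0.764, 0.645, -0.001]
ft_force: [2.0, -0.1, 0.3]
grip_width: 51.0
grasp_force: 0.0
[[19, 107, 150], [19, 105, 160], [19, 104, 169], [19, 103, 173], [19, 105, 178], [19, 104, 181], [19, 104, 182], [19, 104, 181]] [[19, 103, 179], [19, 104, 179], [19, 103, 179], [19, 103, 179], [19, 104, 179], [19, 104, 177], [19, 103, 176], [19, 103, 175]] [14, 97, 145] [13, 142, 153]
(array([618.4, 130.7]), 72.0, np.float64(79.0), 143)
(array([560. , 319.7]), 103.3, np.float64(79.0), 143)
(array([510.1, 118.5]), 84.1, np.float64(79.0), 148)
(array([458.3, 290.6]), 104.5, np.float64(78.0), 147)
(array([421.9, 142.1]), 104.8, np.float64(80.0), 158)
```

The detector agrees with my manual picks to within 2 mm, and all five stamps are still in place. I plan the pick of stamp C at (510,118), with the tool flipped so it can be placed at the natural wrist angle.

```bash
cat >> h.py <<'E'
def plan(P,M,n,zrot=None,via=None):
    """n calls from the current pose to P,M; zrot: total turn about tool z (deg, signed)"""
    s,M0=cur(); P0=s["ee_pos"]; P=np.array(P,float)
    if zrot is None: rv=R_.from_matrix(M0.T@M).as_rotvec()
    else: rv=np.array([0,0,np.radians(zrot)])
    for k in range(n):
        a,b=k/n,(k+1)/n; Ra=M0@R_.from_rotvec(rv*a).as_matrix()
        print("call",k,"slide",(Ra.T@(P-P0)/n).round(1),"rot",np.degrees(rv/n).round(1))
E
python3 -c "
from h import *
plan([510.1,118.5,150],None,4,-183.4)"
```

```text
call 0 slide [ 56.1 -14.5  14.8] rot [  0.    0.  -45.8]
call 1 slide [49.5 30.1 14.8] rot [  0.    0.  -45.8]
call 2 slide [12.8 56.5 14.8] rot [  0.    0.  -45.8]
call 3 slide [-31.6  48.5  14.8] rot [  0.    0.  -45.8]
```

```bash
python3 -m crank '[{"rot":[0,0,-9.2],"slide":[11,-3,3],"gripper":-0.2},{"rot":[0,0,-18.4],"slide":[22,-6,6],"gripper":-0.2},{"rot":[0,0,-27.5],"slide":[34,-9,9],"gripper":-0.2},{"rot":[0,0,-36.7],"slide":[45,-12,12],"gripper":-0.2},{"rot":[0,0,-45.8],"slide":[56,-14.5,15],"gripper":-0.2}]'|head -1
python3 -m crank '[{"rot":[0,0,-9.2],"slide":[10,6,3],"gripper":-0.2},{"rot":[0,0,-18.4],"slide":[20,12,6],"gripper":-0.2},{"rot":[0,0,-27.5],"slide":[30,18,9],"gripper":-0.2},{"rot":[0,0,-36.7],"slide":[40,24,12],"gripper":-0.2},{"rot":[0,0,-45.8],"slide":[49.5,30,15],"gripper":-0.2}]'|head -1
python3 -m crank '[{"rot":[0,0,-9.2],"slide":[2.5,11,3],"gripper":-0.2},{"rot":[0,0,-18.4],"slide":[5,22.5,6],"gripper":-0.2},{"rot":[0,0,-27.5],"slide":[7.5,34,9],"gripper":-0.2},{"rot":[0,0,-36.7],"slide":[10,45,12],"gripper":-0.2},{"rot":[0,0,-45.8],"slide":[13,56.5,15],"gripper":-0.2}]'|head -1
python3 -m crank '[{"rot":[0,0,-9.2],"slide":[-6,10,3],"gripper":-0.2},{"rot":[0,0,-18.4],"slide":[-12.5,19.5,6],"gripper":-0.2},{"rot":[0,0,-27.5],"slide":[-19,29,9],"gripper":-0.2},{"rot":[0,0,-36.7],"slide":[-25,39,12],"gripper":-0.2},{"rot":[0,0,-45.8],"slide":[-31.6,48.5,15],"gripper":-0.2}]'
python3 -c "
from h import *
go([510.1,118.5,22],down(264.1));print(cur()[0]['joints'].round(2))"
```

```text
t: 13.4
t: 14.02
t: 14.65
t: 15.28
ee_pos: [507.1, 119.9, 139.2]
eef_rot: [0.0, -0.668, 0.744, -0.0]
ft_force: [-0.3, 0.3, -0.1]
grip_width: 51.5
grasp_force: 0.0
slide [  1.   -3.1 117.2] rot [-0.   0.  -0.2]
[ 0.16  0.09  1.55 -0.    1.5  -2.87]
```

```bash
python3 -m crank '[{"rot":[0,0,0],"slide":[1,-3,40],"gripper":-0.2},{"rot":[0,0,0],"slide":[1,-3,80],"gripper":-0.2},{"rot":[0,0,0],"slide":[1,-3,105],"gripper":-0.2},{"rot":[0,0,0],"slide":[1,-3,112],"gripper":-0.2},{"rot":[0,0,0],"slide":[1,-3,112],"gripper":-0.2}]'
python3 -c "
from h import *
go([510.1,118.5,22],down(264.1))
cv2.imwrite('pics/j.png',crop(0,cams.read_camera('side'),320,230,110,90,5))"
```

```text
t: 15.9
ee_pos: [510.0, 118.2, 27.7]
eef_rot: [0.0, -0.666, 0.746, -0.0]
ft_force: [-0.0, -0.5, 0.0]
grip_width: 51.4
grasp_force: 0.0
slide [-0.3 -0.1  5.7] rot [-0.   0.  -0.5]
```

View pics/j.png

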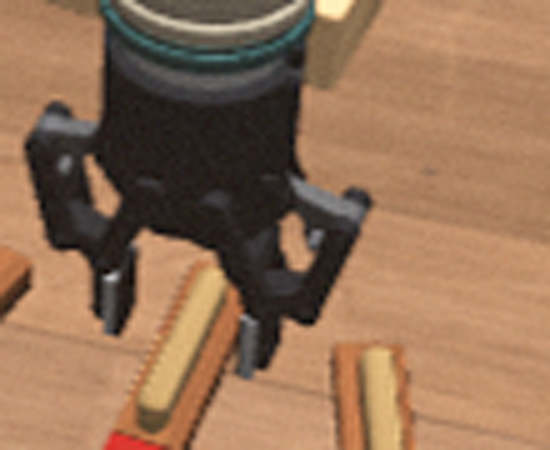

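The fingers straddle the ridge of stamp C, centred on it. I lower 5 mm, grip and lift.

```bash
python3 -m crank '[{"rot":[0,0,0],"slide":[0,0,4],"gripper":-0.2},{"rot":[0,0,0],"slide":[0,0,5],"gripper":1},{"rot":[0,0,0],"slide":[0,0,5],"gripper":1},{"rot":[0,0,0],"slide":[0,0,5],"gripper":1},{"rot":[0,0,0],"slide":[0,0,5],"gripper":1}]' 80
python3 -m crank '[{"rot":[0,0,0],"slide":[0,0,-5],"gripper":1},{"rot":[0,0,0],"slide":[0,0,-50],"gripper":1},{"rot":[0,0,0],"slide":[0,0,-100],"gripper":1},{"rot":[0,0,0],"slide":[0,0,-150],"gripper":1},{"rot":[0,0,0],"slide":[0,0,-185],"gripper":1}]' 80
python3 -c "
from h import *
c=deck(190,0,0);print(c, deck(190,0,60+18))
P=deck(190,0,30)+0; print(P)
plan([500,-100,235],None,4,183.4)"
```

```text
t: 16.58
ee_pos: [509.9, 118.2, 22.7]
eef_rot: [0.0, -0.666, 0.746, -0.0]
ft_force: [-0.2, 0.3, 2.6]
grip_width: 12.3
grasp_force: 80.6
t: 17.2
ee_pos: [509.8, 118.2, 209.9]
eef_rot: [0.001, -0.667, 0.745, -0.001]
ft_force: [-0.4, -0.4, -1.1]
grip_width: 12.0
grasp_force: 80.2
[ 578.63505389 -323.72793228  101.09746973] [ 546.10412059 -318.40078766  171.78947712]
[ 566.12315646 -321.6790305   128.28670334]
call 0 slide [54.5 -3.7 -6.3] rot [ 0.   0.  45.8]
call 1 slide [ 35.3 -41.7  -6.3] rot [ 0.   0.  45.8]
call 2 slide [ -5.3 -54.3  -6.3] rot [ 0.   0.  45.8]
call 3 slide [-42.7 -34.1  -6.3] rot [ 0.   0.  45.8]
```

```bash
python3 -m crank '[{"rot":[0,0,9.2],"slide":[11,-1,-1],"gripper":1},{"rot":[0,0,18.4],"slide":[22,-1.5,-2],"gripper":1},{"rot":[0,0,27.5],"slide":[33,-2,-4],"gripper":1},{"rot":[0,0,36.7],"slide":[44,-3,-5],"gripper":1},{"rot":[0,0,45.8],"slide":[54.5,-3.7,-6],"gripper":1}]'|head -1
python3 -m crank '[{"rot":[0,0,9.2],"slide":[7,-8,-1],"gripper":1},{"rot":[0,0,18.4],"slide":[14,-17,-2],"gripper":1},{"rot":[0,0,27.5],"slide":[21,-25,-4],"gripper":1},{"rot":[0,0,36.7],"slide":[28,-33,-5],"gripper":1},{"rot":[0,0,45.8],"slide":[35,-41.7,-6],"gripper":1}]'|head -1
python3 -m crank '[{"rot":[0,0,9.2],"slide":[-1,-11,-1],"gripper":1},{"rot":[0,0,18.4],"slide":[-2,-22,-2],"gripper":1},{"rot":[0,0,27.5],"slide":[-3,-33,-4],"gripper":1},{"rot":[0,0,36.7],"slide":[-4,-43,-5],"gripper":1},{"rot":[0,0,45.8],"slide":[-5,-54,-6],"gripper":1}]'|head -1
python3 -m crank '[{"rot":[0,0,9.2],"slide":[-8.5,-7,-1],"gripper":1},{"rot":[0,0,18.4],"slide":[-17,-14,-2],"gripper":1},{"rot":[0,0,27.5],"slide":[-25.5,-20.5,-4],"gripper":1},{"rot":[0,0,36.7],"slide":[-34,-27,-5],"gripper":1},{"rot":[0,0,45.8],"slide":[-42.7,-34,-6],"gripper":1}]'
python3 -c "
from h import *
print(deck(190,0,90))
plan(deck(190,0,90),deckR(0),4)"
```

```text
t: 17.82
t: 18.45
t: 19.08
t: 19.7
ee_pos: [500.0, -99.7, 231.2]
eef_rot: [-0.0, 0.765, 0.643, -0.0]
ft_force: [0.1, -0.1, -1.2]
grip_width: 11.8
grasp_force: 80.3
[ 541.09936162 -317.58122694  182.66517056]
call 0 slide [-51.9  19.5  12.1] rot [-6.3  0.  -0.1]
call 1 slide [-51.9  17.9  14.1] rot [-6.3  0.  -0.1]
call 2 slide [-52.   16.1  16. ] rot [-6.3  0.  -0.1]
call 3 slide [-52.   14.2  17.6] rot [-6.3  0.  -0.1]
```

```bash
python3 -m crank '[{"rot":[-5,0,0],"slide":[-45,15,-5],"gripper":1},{"rot":[-10,0,0],"slide":[-90,32,-5],"gripper":1},{"rot":[-15,0,0],"slide":[-135,48,0],"gripper":1},{"rot":[-20,0,0],"slide":[-175,62,10],"gripper":1},{"rot":[-25,0,0],"slide":[-208,75,30],"gripper":1}]'
python3 -m crank '[{"rot":[0,0,0],"slide":[0,0,0],"gripper":1},{"rot":[0,0,0],"slide":[0,0,0],"gripper":1},{"rot":[0,0,0],"slide":[0,0,0],"gripper":1},{"rot":[0,0,0],"slide":[0,0,0],"gripper":1},{"rot":[0,0,0],"slide":[0,0,0],"gripper":1}]'
python3 -c "
from h import *
go(deck(190,0,27),deckR(0));print(cur()[0]['joints'])
cv2.imwrite('pics/k.png',crop(0,cams.read_camera('side'),320,60,160,140,4))"
```

```text
t: 20.32
ee_pos: [539.6, -318.9, 202.0]
eef_rot: [0.167, 0.746, 0.63, 0.14]
ft_force: [-0.1, -0.1, -0.5]
grip_width: 11.6
grasp_force: 80.2
t: 20.95
ee_pos: [539.9, -316.7, 201.7]
eef_rot: [0.166, 0.745, 0.63, 0.14]
ft_force: [-0.3, 0.8, -1.0]
grip_width: 11.7
grasp_force: 80.2
slide [-0.5 -6.9 80.9] rot [ 0.   0.1 -0.2]
[-0.68353693  0.05263689  1.51166744  0.2257912   1.20032033 -0.55851353]
```

View pics/k.png

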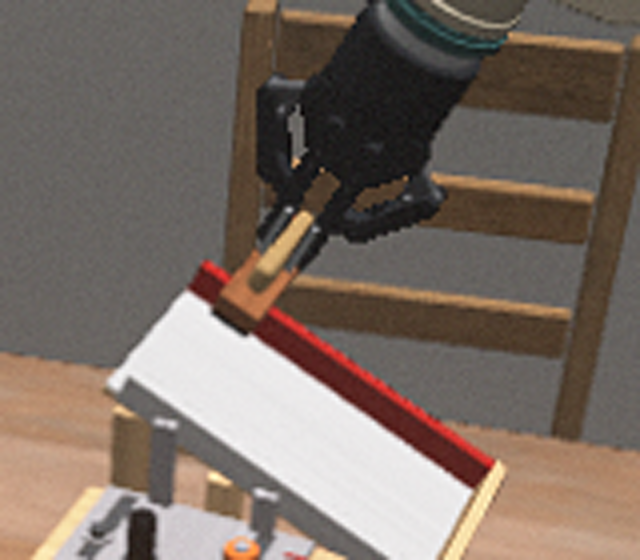

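The stamp is held above the deck, square to it, with its red end on the rail side. I descend along tool z until near contact.

```bash
python3 -m crank '[{"rot":[0,0,0],"slide":[0,-5,25],"gripper":1},{"rot":[0,0,0],"slide":[-0.5,-7,50],"gripper":1},{"rot":[0,0,0],"slide":[-0.5,-7,68],"gripper":1},{"rot":[0,0,0],"slide":[-0.5,-7,75],"gripper":1},{"rot":[0,0,0],"slide":[-0.5,-7,77],"gripper":1}]'
python3 -m crank '[{"rot":[0,0,0],"slide":[0,0,1],"gripper":1},{"rot":[0,0,0],"slide":[0,0,2],"gripper":1},{"rot":[0,0,0],"slide":[0,0,3],"gripper":1},{"rot":[0,0,0],"slide":[0,0,4],"gripper":1},{"rot":[0,0,0],"slide":[0,0,4],"gripper":1}]'
```

```text
t: 21.62
ee_pos: [565.6, -322.1, 128.7]
eef_rot: [0.165, 0.746, 0.63, 0.14]
ft_force: [0.7, -0.2, -1.2]
grip_width: 11.8
grasp_force: 80.3
t: 22.25
ee_pos: [567.0, -322.2, 124.9]
eef_rot: [0.165, 0.746, 0.63, 0.14]
ft_force: [0.2, -0.5, -1.5]
grip_width: 11.9
grasp_force: 80.3
```

```bash
python3 -m crank '[{"rot":[0,0,0],"slide":[0,0,1],"gripper":1},{"rot":[0,0,0],"slide":[0,0,2],"gripper":1},{"rot":[0,0,0],"slide":[0,0,3],"gripper":1},{"rot":[0,0,0],"slide":[0,0,3],"gripper":1},{"rot":[0,0,0],"slide":[0,0,3],"gripper":1}]'
python3 -c "
from h import *
cv2.imwrite('pics/l.png',crop(0,cams.read_camera('side'),330,90,110,90,5))"
```

```text
t: 22.88
ee_pos: [568.8, -323.2, 124.8]
eef_rot: [0.167, 0.745, 0.63, 0.14]
ft_force: [-6.9, 1.7, 9.2]
grip_width: 11.8
grasp_force: 82.0
```

View pics/l.png

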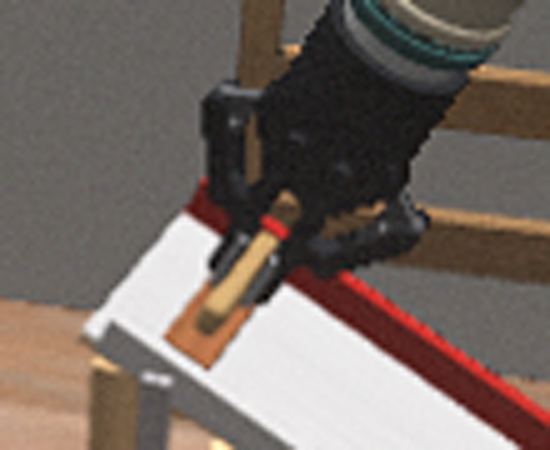

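It's in contact and flush on the deck. I release and lift straight off.

```bash
python3 -m crank '[{"rot":[0,0,0],"slide":[0,0,-2],"gripper":-0.2},{"rot":[0,0,0],"slide":[0,0,-2],"gripper":-0.2},{"rot":[0,0,0],"slide":[0,0,-15],"gripper":-0.2},{"rot":[0,0,0],"slide":[0,0,-50],"gripper":-0.2},{"rot":[0,0,0],"slide":[0,0,-100],"gripper":-0.2}]'
python3 -m crank '[{"rot":[5,0,0],"slide":[50,0,-20],"gripper":-0.2},{"rot":[10,0,0],"slide":[100,0,-20],"gripper":-0.2},{"rot":[15,0,0],"slide":[150,0,-20],"gripper":-0.2},{"rot":[20,0,0],"slide":[200,0,-10],"gripper":-0.2},{"rot":[25,0,0],"slide":[240,0,0],"gripper":-0.2}]'
python3 -c "
from h import *
im=cams.read_camera('top');S=stamps(im)
a=crop(0,im,380,210,130,125,3);b=crop(0,cams.read_camera('side'),320,115,130,125,3)
cv2.imwrite('pics/m.png',np.hstack([a,b]));print(cur()[0]['ee_pos'])"
```

```text
t: 23.55
ee_pos: [525.6, -314.9, 213.0]
eef_rot: [0.164, 0.746, 0.63, 0.14]
ft_force: [0.6, -0.3, 0.9]
grip_width: 51.1
grasp_force: 0.0
t: 24.18
ee_pos: [566.9, -76.9, 214.1]
eef_rot: [-0.0, 0.764, 0.646, -0.0]
ft_force: [0.5, -1.1, -0.6]
grip_width: 51.0
grasp_force: 0.0
(array([618.5, 130.6]), 71.9, np.float64(79.0), 141)
(array([560. , 319.7]), 103.0, np.float64(79.0), 141)
(array([458.3, 290.6]), 104.4, np.float64(78.0), 146)
(array([422.1, 142.1]), 105.1, np.float64(80.0), 153)
[567.36819743 -75.18488917 211.68287306]
```

View pics/m.png

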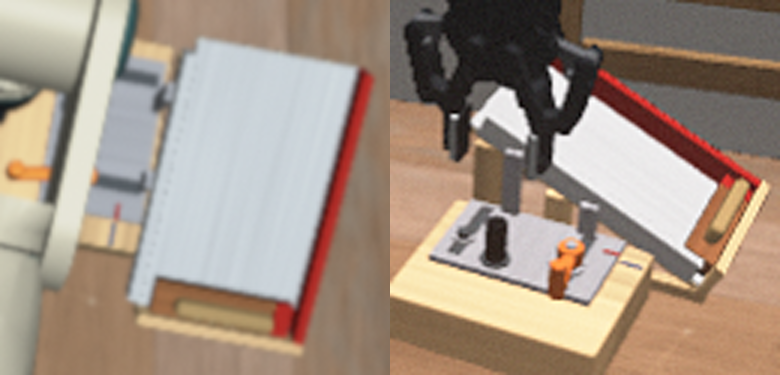

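Stamp C lies at the foot of the chute, red end against the red rail, at crop (235,318). The lever is swung to +y and the pointer is on the line. My picture views are used up, so from here I check by numbers. Next is stamp A.

```bash
python3 -c "
from h import *
plan([618.5,130.6,130],None,4,-171.2)"
```

```text
call 0 slide [52.8  4.3 20.5] rot [  0.    0.  -42.8]
call 1 slide [35.8 39.1 20.5] rot [  0.    0.  -42.8]
call 2 slide [-0.3 53.  20.5] rot [  0.    0.  -42.8]
call 3 slide [-36.2  38.7  20.5] rot [  0.    0.  -42.8]
```

```bash
python3 -m crank '[{"rot":[0,0,-8.6],"slide":[10.5,1,1],"gripper":-0.2},{"rot":[0,0,-17.1],"slide":[21,2,2],"gripper":-0.2},{"rot":[0,0,-25.7],"slide":[32,3,4],"gripper":-0.2},{"rot":[0,0,-34.2],"slide":[42,3.5,8],"gripper":-0.2},{"rot":[0,0,-42.8],"slide":[53,4,10],"gripper":-0.2}]'|head -1
python3 -m crank '[{"rot":[0,0,-8.6],"slide":[7,8,5],"gripper":-0.2},{"rot":[0,0,-17.1],"slide":[14,16,9],"gripper":-0.2},{"rot":[0,0,-25.7],"slide":[21,23,13],"gripper":-0.2},{"rot":[0,0,-34.2],"slide":[29,31,18],"gripper":-0.2},{"rot":[0,0,-42.8],"slide":[36,39,23],"gripper":-0.2}]'|head -1
python3 -m crank '[{"rot":[0,0,-8.6],"slide":[0,11,5],"gripper":-0.2},{"rot":[0,0,-17.1],"slide":[0,21,10],"gripper":-0.2},{"rot":[0,0,-25.7],"slide":[0,32,15],"gripper":-0.2},{"rot":[0,0,-34.2],"slide":[0,42,20],"gripper":-0.2},{"rot":[0,0,-42.8],"slide":[0,53,24],"gripper":-0.2}]'|head -1
python3 -m crank '[{"rot":[0,0,-10.5],"slide":[-9,10,5],"gripper":-0.2},{"rot":[0,0,-21],"slide":[-18,19,10],"gripper":-0.2},{"rot":[0,0,-31.5],"slide":[-27,29,15],"gripper":-0.2},{"rot":[0,0,-42.8],"slide":[-36,39,20],"gripper":-0.2},{"rot":[0,0,-42.8],"slide":[-36,39,24],"gripper":-0.2}]'
python3 -c "
from h import *
im=cams.read_camera('top');stamps(im)
go([618.5,130.6,22],down(252));print(cur()[0]['joints'].round(2))"
```

```text
t: 24.9
t: 25.52
t: 26.15
t: 26.78
ee_pos: [618.0, 127.2, 132.3]
eef_rot: [0.0, -0.585, 0.811, -0.0]
ft_force: [0.1, -0.5, -1.0]
grip_width: 51.1
grasp_force: 0.0
(array([612.2, 112.6]), 70.4, np.float64(38.0), 64)
(array([559.6, 320.9]), 102.8, np.float64(76.0), 139)
(array([458.3, 290.6]), 104.5, np.float64(78.0), 147)
slide [ -4.    0.6 109.6] rot [-0.  -0.  -0.6]
[ 0.14  0.4   1.2  -0.    1.54 -2.67]
```

```bash
python3 -m crank '[{"rot":[0,0,-0.6],"slide":[-2,0.5,40],"gripper":-0.2},{"rot":[0,0,-0.6],"slide":[-3.5,0.5,80],"gripper":-0.2},{"rot":[0,0,-0.6],"slide":[-3.5,0.5,100],"gripper":-0.2},{"rot":[0,0,-0.6],"slide":[-3.5,0.5,106],"gripper":-0.2},{"rot":[0,0,-0.6],"slide":[-3.5,0.5,106],"gripper":-0.2}]'
python3 -c "
from h import *
go([618.5,130.6,22.7],down(252))"
```

```text
t: 27.45
ee_pos: [619.3, 130.5, 27.1]
eef_rot: [0.001, -0.589, 0.808, -0.0]
ft_force: [-0.9, 0.1, 0.1]
grip_width: 51.2
grasp_force: 0.0
slide [0.1 0.8 4.4] rot [-0.1  0.   0.1]
```

```bash
python3 -m crank '[{"rot":[0,0,0],"slide":[0,0,4.5],"gripper":-0.2},{"rot":[0,0,0],"slide":[0,0,4.5],"gripper":1},{"rot":[0,0,0],"slide":[0,0,4.5],"gripper":1},{"rot":[0,0,0],"slide":[0,0,4.5],"gripper":1},{"rot":[0,0,0],"slide":[0,0,4.5],"gripper":1}]' 80
python3 -m crank '[{"rot":[0,0,0],"slide":[0,0,-5],"gripper":1},{"rot":[0,0,0],"slide":[0,0,-50],"gripper":1},{"rot":[0,0,0],"slide":[0,0,-100],"gripper":1},{"rot":[0,0,0],"slide":[0,0,-150],"gripper":1},{"rot":[0,0,0],"slide":[0,0,-200],"gripper":1}]' 80
python3 -m crank '[{"rot":[0,0,8.6],"slide":[0,0,-10],"gripper":1},{"rot":[0,0,17],"slide":[0,0,-10],"gripper":1},{"rot":[0,0,25.7],"slide":[0,0,-10],"gripper":1},{"rot":[0,0,34],"slide":[0,0,-10],"gripper":1},{"rot":[0,0,42.8],"slide":[0,0,-10],"gripper":1}]' 80
python3 -c "
from h import *
plan([541,-317,232],None,3,128.5)"
```

```text
t: 28.08
ee_pos: [619.0, 130.7, 22.0]
eef_rot: [0.001, -0.589, 0.808, -0.0]
ft_force: [0.4, -0.1, 3.6]
grip_width: 12.0
grasp_force: 81.9
t: 28.7
ee_pos: [618.1, 130.7, 222.6]
eef_rot: [-0.0, -0.589, 0.808, 0.0]
ft_force: [0.8, 0.2, -0.1]
grip_width: 12.2
grasp_force: 81.2
t: 29.32
ee_pos: [618.3, 130.7, 230.8]
eef_rot: [-0.001, -0.251, 0.968, 0.0]
ft_force: [-0.1, -0.1, -0.9]
grip_width: 11.6
grasp_force: 81.2
call 0 slide [  95.1 -117.8   -0.3] rot [ 0.   0.  42.8]
call 1 slide [ -10.4 -151.1   -0.3] rot [ 0.   0.  42.8]
call 2 slide [-110.3 -103.7   -0.3] rot [ 0.   0.  42.8]
```

```bash
python3 -m crank '[{"rot":[0,0,8.6],"slide":[19,-23.5,0],"gripper":1},{"rot":[0,0,17.1],"slide":[38,-47,0],"gripper":1},{"rot":[0,0,25.7],"slide":[57,-70.5,0],"gripper":1},{"rot":[0,0,34.2],"slide":[76,-94,0],"gripper":1},{"rot":[0,0,42.8],"slide":[95,-118,0],"gripper":1}]'|head -1
python3 -m crank '[{"rot":[0,0,8.6],"slide":[-2,-30,0],"gripper":1},{"rot":[0,0,17.1],"slide":[-4,-60,0],"gripper":1},{"rot":[0,0,25.7],"slide":[-6,-90,0],"gripper":1},{"rot":[0,0,34.2],"slide":[-8,-120,0],"gripper":1},{"rot":[0,0,42.8],"slide":[-10,-151,0],"gripper":1}]'|head -1
python3 -m crank '[{"rot":[0,0,8.6],"slide":[-22,-21,0],"gripper":1},{"rot":[0,0,17.1],"slide":[-44,-42,0],"gripper":1},{"rot":[0,0,25.7],"slide":[-66,-62,0],"gripper":1},{"rot":[0,0,34.2],"slide":[-88,-83,0],"gripper":1},{"rot":[0,0,42.8],"slide":[-110,-104,0],"gripper":1}]'|head -1
python3 -m crank '[{"rot":[-8,0,0],"slide":[0,0,5],"gripper":1},{"rot":[-16,0,0],"slide":[0,0,10],"gripper":1},{"rot":[-25,0,0],"slide":[0,0,20],"gripper":1},{"rot":[-25,0,0],"slide":[0,0,30],"gripper":1},{"rot":[-25,0,0],"slide":[0,0,30],"gripper":1}]'
python3 -c "
from h import *
cams.read_camera('side')
go(deck(190,0,27),deckR(0));print(cur()[0]['joints'].round(2))"
```

```text
t: 29.95
t: 30.58
t: 31.2
t: 31.82
ee_pos: [543.3, -317.2, 201.1]
eef_rot: [0.163, 0.743, 0.634, 0.14]
ft_force: [0.4, -0.1, -0.2]
grip_width: 11.8
grasp_force: 81.2
slide [ -0.7 -10.7  79.5] rot [-0.1 -0.1  0.3]
[-0.68  0.07  1.5   0.23  1.21 -0.57]
```

```bash
python3 -m crank '[{"rot":[0,0,0.3],"slide":[0,-5,25],"gripper":1},{"rot":[0,0,0.3],"slide":[-0.7,-10.7,50],"gripper":1},{"rot":[0,0,0.3],"slide":[-0.7,-10.7,68],"gripper":1},{"rot":[0,0,0.3],"slide":[-0.7,-10.7,76],"gripper":1},{"rot":[0,0,0.3],"slide":[-0.7,-10.7,79],"gripper":1}]'
python3 -m crank '[{"rot":[0,0,0],"slide":[0,0,1],"gripper":1},{"rot":[0,0,0],"slide":[0,0,1.5],"gripper":1},{"rot":[0,0,0],"slide":[0,0,1.5],"gripper":1},{"rot":[0,0,0],"slide":[0,0,1.5],"gripper":1},{"rot":[0,0,0],"slide":[0,0,1.5],"gripper":1}]'
python3 -c "
from h import *
s=cur()[0];v=s['ee_pos']-OD;print(v@dx,v@cy,v@dz,s['ft_force'])"
```

```text
t: 32.5
ee_pos: [567.1, -321.7, 125.6]
eef_rot: [0.164, 0.744, 0.632, 0.141]
ft_force: [-1.4, -0.2, -1.0]
grip_width: 12.1
grasp_force: 81.2
t: 33.12
ee_pos: [567.1, -321.7, 124.0]
eef_rot: [0.164, 0.744, 0.632, 0.141]
ft_force: [0.4, 0.8, -0.5]
grip_width: 12.1
grasp_force: 81.2
189.0461761382393 0.09960607293176703 25.72179307456757 [ 0.39064939  0.75978005 -0.45411897]
```

Just above the deck (about 1 mm), so I release and retreat to the viewing spot.

```bash
python3 -m crank '[{"rot":[0,0,0],"slide":[0,0,0],"gripper":-0.2},{"rot":[0,0,0],"slide":[0,0,0],"gripper":-0.2},{"rot":[0,0,0],"slide":[0,0,-15],"gripper":-0.2},{"rot":[0,0,0],"slide":[0,0,-50],"gripper":-0.2},{"rot":[0,0,0],"slide":[0,0,-100],"gripper":-0.2}]' | grep grip
python3 -m crank '[{"rot":[5,0,0],"slide":[50,0,-20],"gripper":-0.2},{"rot":[10,0,0],"slide":[100,0,-20],"gripper":-0.2},{"rot":[15,0,0],"slide":[150,0,-20],"gripper":-0.2},{"rot":[20,0,0],"slide":[200,0,-10],"gripper":-0.2},{"rot":[25,0,0],"slide":[240,0,0],"gripper":-0.2}]'|tail -1
cat >> h.py <<'E'
def loaded(im):
    """ridge blobs inside the chute in deck coordinates (x along slope, y across)"""
    hsv=cv2.cvtColor(im,cv2.COLOR_BGR2HSV).astype(int); H,S,V=hsv.transpose(2,0,1)
    n0=0
    for nm,mk,h in(("ridge",(H>15)&(H<28)&(S>80)&(V>130),38),("red",((H<5)|(H>175))&(S>170)&(V>100),18)):
        y,x=np.nonzero(mk); o,d=ray("top",np.c_[x,y]); t=((OD-o)@dz+h)/(d@dz); P=o+d*t[:,None]-OD
        u,v=P@dx,P@cy; k=(u>-5)&(u<245)&(v<66)&(v>(-66))
        m=np.zeros(mk.shape,np.uint8); m[y[k],x[k]]=1; n,l,st,ce=cv2.connectedComponentsWithStats(m)
        for i in range(1,n):
            if st[i,4]<8: continue
            q=l[y,x]==i; print(nm,st[i,4],"deck x",u[q].mean().round(),"y",v[q].mean().round(),"span",np.ptp(u[q]).round(),np.ptp(v[q]).round())
E
python3 -c "
from h import *
im=cams.read_camera('top');stamps(im);loaded(im)
plan([560,319.9,140],None,4,-(283-80.7));print(cur()[0]['ee_pos'])"
```

```text
grip_width: 51.1
grasp_force: 0.0
(array([560. , 319.7]), 103.2, np.float64(79.0), 141)
(array([458.3, 290.6]), 104.4, np.float64(78.0), 146)
(array([422.1, 142.1]), 105.2, np.float64(80.0), 153)
ridge 207 deck x 47.0 y 2.0 span 18.0 80.0
ridge 444 deck x 9.0 y 3.0 span 32.0 131.0
red 103 deck x 30.0 y -52.0 span 58.0 17.0
call 0 slide [ 96.6 -16.5  19.1] rot [  0.    0.  -50.6]
call 1 slide [74.1 64.1 19.1] rot [  0.    0.  -50.6]
call 2 slide [-2.4 97.9 19.1] rot [  0.    0.  -50.6]
call 3 slide [-77.2  60.3  19.1] rot [  0.    0.  -50.6]
[565.03894562 -72.34318446 214.28251111]
```

Both loaded stamps lie straight at deck x of about 17 and 47, with their red ends at the rail side. Next is stamp B at (560,320).

```bash
python3 -m crank '[{"rot":[0,0,-10.1],"slide":[19,-3,0],"gripper":-0.2},{"rot":[0,0,-20.2],"slide":[38,-6,0],"gripper":-0.2},{"rot":[0,0,-30.4],"slide":[58,-10,0],"gripper":-0.2},{"rot":[0,0,-40.5],"slide":[77,-13,0],"gripper":-0.2},{"rot":[0,0,-50.6],"slide":[96.6,-16.5,0],"gripper":-0.2}]'|head -1
python3 -m crank '[{"rot":[0,0,-10.1],"slide":[15,13,4],"gripper":-0.2},{"rot":[0,0,-20.2],"slide":[30,26,8],"gripper":-0.2},{"rot":[0,0,-30.4],"slide":[44,38,12],"gripper":-0.2},{"rot":[0,0,-40.5],"slide":[59,51,16],"gripper":-0.2},{"rot":[0,0,-50.6],"slide":[74,64,20],"gripper":-0.2}]'|head -1
python3 -m crank '[{"rot":[0,0,-10.1],"slide":[0,20,5],"gripper":-0.2},{"rot":[0,0,-20.2],"slide":[-1,39,10],"gripper":-0.2},{"rot":[0,0,-30.4],"slide":[-1,59,15],"gripper":-0.2},{"rot":[0,0,-40.5],"slide":[-2,78,20],"gripper":-0.2},{"rot":[0,0,-50.6],"slide":[-2.4,98,25],"gripper":-0.2}]'|head -1
python3 -m crank '[{"rot":[0,0,-10.1],"slide":[-15,12,6],"gripper":-0.2},{"rot":[0,0,-20.2],"slide":[-31,24,12],"gripper":-0.2},{"rot":[0,0,-30.4],"slide":[-46,36,18],"gripper":-0.2},{"rot":[0,0,-40.5],"slide":[-62,48,24],"gripper":-0.2},{"rot":[0,0,-50.6],"slide":[-77,60.3,30],"gripper":-0.2}]'
python3 -c "
from h import *
im=cams.read_camera('top');stamps(im)
go([560,319.9,27],down(283));print(cur()[0]['joints'].round(2))"
```

```text
t: 35.05
t: 35.67
t: 36.3
t: 36.92
ee_pos: [560.9, 314.1, 142.1]
eef_rot: [-0.002, 0.785, -0.62, -0.0]
ft_force: [-0.8, 0.5, -0.3]
grip_width: 51.2
grasp_force: 0.0
no ridge for [198.82857143 256.54285714]
(array([422. , 142.1]), 105.0, np.float64(80.0), 159)
slide [ -3.3  -0.8 113.9] rot [-0.1  0.2  0.4]
[ 0.46  0.42  1.15  0.    1.57 -2.92]
```

```bash
python3 -m crank '[{"rot":[0,0,0.8],"slide":[-1,0,0],"gripper":-0.2},{"rot":[0,0,1.2],"slide":[-2,-0.5,40],"gripper":-0.2},{"rot":[0,0,1.2],"slide":[-2,-0.5,80],"gripper":-0.2},{"rot":[0,0,1.2],"slide":[-2,-0.5,110],"gripper":-0.2},{"rot":[0,0,1.2],"slide":[-2,-0.5,112],"gripper":-0.2}]'
python3 -c "
from h import *
cams.read_camera('side')
go([560,319.9,22.5],down(283));print(cur()[0]['joints'].round(2))"
```

```text
t: 37.6
ee_pos: [559.7, 314.3, 27.0]
eef_rot: [0.001, 0.776, -0.631, -0.001]
ft_force: [-0.3, -0.5, 0.2]
grip_width: 51.1
grasp_force: 0.0
slide [-4.9 -0.3  6.4] rot [ 0.   0.1 -1.2]
[ 0.45  0.52  1.25  0.    1.37 -2.89]
```

```bash
python3 -m crank '[{"rot":[0,0,0],"slide":[-5,0,3],"gripper":-0.2},{"rot":[0,0,0],"slide":[-5,0,5.5],"gripper":1},{"rot":[0,0,0],"slide":[-5,0,5.5],"gripper":1},{"rot":[0,0,0],"slide":[-5,0,5.5],"gripper":1},{"rot":[0,0,0],"slide":[-5,0,5.5],"gripper":1}]' 80
python3 -m crank '[{"rot":[0,0,0],"slide":[0,0,-5],"gripper":1},{"rot":[0,0,0],"slide":[0,0,-50],"gripper":1},{"rot":[0,0,0],"slide":[0,0,-100],"gripper":1},{"rot":[0,0,5],"slide":[0,0,-150],"gripper":1},{"rot":[0,0,14],"slide":[0,0,-205],"gripper":1}]' 80
python3 -c "
from h import *
cams.read_camera('side')
s,M=cur(); psi=np.degrees(np.arctan2(M[1,0],M[0,0]))%360; print(psi,s['ee_pos'],s['grip_width'])
plan([541,-317,232],None,4,psi-80.7)"
```

```text
t: 38.28
ee_pos: [560.0, 321.0, 24.2]
eef_rot: [-0.001, 0.777, -0.63, -0.0]
ft_force: [-2.0, -0.5, 3.9]
grip_width: 11.8
grasp_force: 80.9
t: 38.9
ee_pos: [559.1, 320.0, 229.3]
eef_rot: [0.0, -0.693, 0.721, 0.001]
ft_force: [0.7, 0.6, -0.6]
grip_width: 11.9
grasp_force: 80.3
267.2644596713617 [561.00379902 320.97358047 239.35826665] 11.803237492632844
call 0 slide [159.6  -2.6   0.6] rot [ 0.   0.  46.6]
call 1 slide [ 107.7 -117.8    0.6] rot [ 0.   0.  46.6]
call 2 slide [ -11.7 -159.1    0.6] rot [ 0.   0.  46.6]
call 3 slide [-123.8 -100.7    0.6] rot [ 0.   0.  46.6]
```

```bash
python3 -m crank '[{"rot":[0,0,9.3],"slide":[32,0,0],"gripper":1},{"rot":[0,0,18.6],"slide":[64,-1,0],"gripper":1},{"rot":[0,0,28],"slide":[96,-2,0],"gripper":1},{"rot":[0,0,37.3],"slide":[128,-2,0],"gripper":1},{"rot":[0,0,46.6],"slide":[160,-2.6,0],"gripper":1}]'|head -1
python3 -m crank '[{"rot":[0,0,9.3],"slide":[21,-23,0],"gripper":1},{"rot":[0,0,18.6],"slide":[43,-47,0],"gripper":1},{"rot":[0,0,28],"slide":[64,-70,0],"gripper":1},{"rot":[0,0,37.3],"slide":[86,-94,0],"gripper":1},{"rot":[0,0,46.6],"slide":[107.7,-118,0],"gripper":1}]'|head -1
python3 -m crank '[{"rot":[0,0,9.3],"slide":[-2,-32,0],"gripper":1},{"rot":[0,0,18.6],"slide":[-5,-64,0],"gripper":1},{"rot":[0,0,28],"slide":[-7,-95,0],"gripper":1},{"rot":[0,0,37.3],"slide":[-9,-127,0],"gripper":1},{"rot":[0,0,46.6],"slide":[-11.7,-159,0],"gripper":1}]'|head -1
python3 -m crank '[{"rot":[0,0,9.3],"slide":[-25,-20,0],"gripper":1},{"rot":[0,0,18.6],"slide":[-50,-40,0],"gripper":1},{"rot":[0,0,28],"slide":[-74,-60,0],"gripper":1},{"rot":[0,0,37.3],"slide":[-99,-80,0],"gripper":1},{"rot":[0,0,46.6],"slide":[-124,-101,0],"gripper":1}]'|head -1
python3 -m crank '[{"rot":[-8,0,0],"slide":[0,0,5],"gripper":1},{"rot":[-16,0,0],"slide":[0,0,10],"gripper":1},{"rot":[-25,0,0],"slide":[0,0,20],"gripper":1},{"rot":[-25,0,0],"slide":[0,0,30],"gripper":1},{"rot":[-25,0,0],"slide":[0,0,30],"gripper":1}]'
python3 -c "
from h import *
cams.read_camera('side')
go(deck(190,0,29),deckR(0))"
```

```text
t: 39.58
t: 40.2
t: 40.83
t: 41.45
t: 42.08
ee_pos: [547.7, -318.6, 196.7]
eef_rot: [0.162, 0.74, 0.638, 0.141]
ft_force: [0.5, 0.8, -0.4]
grip_width: 11.9
grasp_force: 80.3
slide [ -0.3 -13.1  71.7] rot [-0.1 -0.4  0.7]
```

```bash
python3 -m crank '[{"rot":[0,-0.4,0.7],"slide":[0,-7,20],"gripper":1},{"rot":[0,-0.4,0.7],"slide":[-0.3,-13,45],"gripper":1},{"rot":[0,-0.4,0.7],"slide":[-0.3,-13,62],"gripper":1},{"rot":[0,-0.4,0.7],"slide":[-0.3,-13,70],"gripper":1},{"rot":[0,-0.4,0.7],"slide":[-0.3,-13,71.5],"gripper":1}]'
python3 -m crank '[{"rot":[0,0,0],"slide":[0,0,1],"gripper":1},{"rot":[0,0,0],"slide":[0,0,2],"gripper":1},{"rot":[0,0,0],"slide":[0,0,2],"gripper":1},{"rot":[0,0,0],"slide":[0,0,2],"gripper":1},{"rot":[0,0,0],"slide":[0,0,2],"gripper":1}]'|tail -3
python3 -c "
from h import *
s=cur()[0];v=s['ee_pos']-OD;print(v@dx,v@cy,v@dz,s['ft_force'])"
```

```text
t: 42.75
ee_pos: [566.4, -321.6, 127.0]
eef_rot: [0.165, 0.744, 0.632, 0.141]
ft_force: [0.0, 0.0, -0.7]
grip_width: 11.8
grasp_force: 80.3
ft_force: [-0.9, -0.1, 2.6]
grip_width: 11.4
grasp_force: 80.7
189.43272313152767 0.0036993639349240342 27.193885590539733 [-0.92272694 -0.09223182  2.63090475]
```

Light contact. I release and retreat, then turn to stamp E. Its yaw needs the natural wrist angle for picking, so it will be placed with the wrist near +2.7 rad.

```bash
python3 -m crank '[{"rot":[0,0,0],"slide":[0,0,0],"gripper":-0.2},{"rot":[0,0,0],"slide":[0,0,0],"gripper":-0.2},{"rot":[0,0,0],"slide":[0,0,-15],"gripper":-0.2},{"rot":[0,0,0],"slide":[0,0,-50],"gripper":-0.2},{"rot":[0,0,0],"slide":[0,0,-100],"gripper":-0.2}]' | grep grip
python3 -m crank '[{"rot":[5,0,0],"slide":[50,0,-20],"gripper":-0.2},{"rot":[10,0,0],"slide":[100,0,-20],"gripper":-0.2},{"rot":[15,0,0],"slide":[150,0,-20],"gripper":-0.2},{"rot":[20,0,0],"slide":[200,0,-10],"gripper":-0.2},{"rot":[25,0,0],"slide":[240,0,0],"gripper":-0.2}]'|tail -1
python3 -c "
from h import *
im=cams.read_camera('top');stamps(im);loaded(im);print(cur()[0]['joints'],cur()[0]['ee_pos'])
print('D');plan([458.5,290.6,140],None,4,-(284.4-80.7))
print('E');go([422.1,142.1,130],down(105))"
```

```text
grip_width: 50.9
grasp_force: 0.0
(array([458.3, 290.6]), 104.5, np.float64(78.0), 146)
(array([422. , 142.1]), 105.0, np.float64(80.0), 156)
ridge 207 deck x 77.0 y 2.0 span 17.0 80.0
ridge 206 deck x 47.0 y 4.0 span 18.0 80.0
ridge 447 deck x 9.0 y 5.0 span 32.0 131.0
red 126 deck x 48.0 y -48.0 span 87.0 18.0
[-0.19332628  0.18710655  1.28716264  0.0027773   1.67404331 -0.0351327 ] [564.57417466 -72.13795768 214.86628059]
D
call 0 slide [ 85.3 -40.3  19.2] rot [  0.    0.  -50.9]
call 1 slide [85.1 40.8 19.2] rot [  0.    0.  -50.9]
call 2 slide [21.9 91.8 19.2] rot [  0.    0.  -50.9]
call 3 slide [-57.4  74.9  19.2] rot [  0.    0.  -50.9]
E
slide [ 188.9 -173.8   86.6] rot [ -0.3  -0.2 -24. ]
```

```bash
python3 -m crank '[{"rot":[0,0,-5],"slide":[38,-35,5],"gripper":-0.2},{"rot":[0,0,-10],"slide":[76,-70,20],"gripper":-0.2},{"rot":[0,0,-15],"slide":[114,-105,40],"gripper":-0.2},{"rot":[0,0,-20],"slide":[152,-140,60],"gripper":-0.2},{"rot":[0,0,-24],"slide":[189,-174,80],"gripper":-0.2}]'
python3 -c "
from h import *
im=cams.read_camera('top');stamps(im)
go([422.1,142.1,27],down(105));print(cur()[0]['joints'].round(2))"
```

```text
t: 45.3
ee_pos: [421.5, 137.8, 136.5]
eef_rot: [0.0, 0.61, 0.792, 0.001]
ft_force: [0.1, 0.3, 0.7]
grip_width: 51.3
grasp_force: 0.0
(array([455.1, 303.3]), 105.5, np.float64(52.0), 95)
slide [ -0.6   4.9 106.4] rot [-0.2 -0.2  0.2]
[ 0.24 -0.13  1.78  0.    1.5  -0.03]
```

```bash
python3 -m crank '[{"rot":[0,0,0],"slide":[0,2,20],"gripper":-0.2},{"rot":[0,0,0],"slide":[0,2,60],"gripper":-0.2},{"rot":[0,0,0],"slide":[0,2,95],"gripper":-0.2},{"rot":[0,0,0],"slide":[0,2,103],"gripper":-0.2},{"rot":[0,0,0],"slide":[0,2,103],"gripper":-0.2}]'|head -2
python3 -c "
from h import *
go([422.1,142.1,22.5],down(105))"
```

```text
t: 45.98
ee_pos: [424.8, 137.2, 34.0]
slide [ 5.4 -1.4 11.5] rot [ 0.1 -0.  -0.3]
```

```bash
python3 -m crank '[{"rot":[0,0,0],"slide":[5.4,-1.4,5],"gripper":-0.2},{"rot":[0,0,0],"slide":[5.4,-1.4,11],"gripper":-0.2},{"rot":[0,0,0],"slide":[5.4,-1.4,11],"gripper":1},{"rot":[0,0,0],"slide":[5.4,-1.4,11],"gripper":1},{"rot":[0,0,0],"slide":[5.4,-1.4,11],"gripper":1}]' 80
python3 -m crank '[{"rot":[0,0,0],"slide":[0,0,-5],"gripper":1},{"rot":[0,0,0],"slide":[0,0,-50],"gripper":1},{"rot":[0,0,0],"slide":[0,0,-100],"gripper":1},{"rot":[0,0,5],"slide":[0,0,-150],"gripper":1},{"rot":[0,0,14],"slide":[0,0,-210],"gripper":1}]' 80
python3 -c "
from h import *
cams.read_camera('side')
s,M=cur(); psi=np.degrees(np.arctan2(M[1,0],M[0,0])); print(psi,s['ee_pos'],s['grip_width'])
plan([541,-317,232],None,4,psi+99.3)"
```

```text
t: 46.6
ee_pos: [422.0, 142.2, 22.4]
eef_rot: [0.0, 0.611, 0.792, 0.001]
ft_force: [-0.5, -1.2, 1.5]
grip_width: 12.0
grasp_force: 80.5
t: 47.22
ee_pos: [420.8, 141.7, 233.1]
eef_rot: [-0.001, 0.704, 0.71, -0.0]
ft_force: [1.3, 0.4, -0.8]
grip_width: 12.0
grasp_force: 80.0
90.06402733004808 [423.43225336 142.36039565 242.64359569] 11.863519641582714
call 0 slide [-114.9   29.2    2.6] rot [ 0.   0.  47.3]
call 1 slide [-56.3 104.3   2.6] rot [ 0.   0.  47.3]
call 2 slide [ 38.5 112.1   2.6] rot [ 0.   0.  47.3]
call 3 slide [108.5  47.6   2.6] rot [ 0.   0.  47.3]
```

```bash
python3 -m crank '[{"rot":[0,0,9.5],"slide":[-23,6,0],"gripper":1},{"rot":[0,0,19],"slide":[-46,12,0],"gripper":1},{"rot":[0,0,28.4],"slide":[-69,17.5,0],"gripper":1},{"rot":[0,0,37.8],"slide":[-92,23,0],"gripper":1},{"rot":[0,0,47.3],"slide":[-115,29,0],"gripper":1}]'|head -1
python3 -m crank '[{"rot":[0,0,9.5],"slide":[-11,21,0],"gripper":1},{"rot":[0,0,19],"slide":[-22,42,0],"gripper":1},{"rot":[0,0,28.4],"slide":[-34,63,0],"gripper":1},{"rot":[0,0,37.8],"slide":[-45,83,0],"gripper":1},{"rot":[0,0,47.3],"slide":[-56,104,0],"gripper":1}]'|head -1
python3 -m crank '[{"rot":[0,0,9.5],"slide":[8,22,0],"gripper":1},{"rot":[0,0,19],"slide":[15,45,0],"gripper":1},{"rot":[0,0,28.4],"slide":[23,67,0],"gripper":1},{"rot":[0,0,37.8],"slide":[31,90,0],"gripper":1},{"rot":[0,0,47.3],"slide":[38.5,112,0],"gripper":1}]'|head -1
python3 -m crank '[{"rot":[0,0,9.5],"slide":[22,9.5,0],"gripper":1},{"rot":[0,0,19],"slide":[43,19,0],"gripper":1},{"rot":[0,0,28.4],"slide":[65,29,0],"gripper":1},{"rot":[0,0,37.8],"slide":[87,38,0],"gripper":1},{"rot":[0,0,47.3],"slide":[108.5,47.6,0],"gripper":1}]'
python3 -c "
from h import *
cams.read_camera('side')
go(deck(190,0,110),deckR(1));print(cur()[0]['joints'].round(2))"
```

```text
t: 47.9
t: 48.52
t: 49.15
t: 49.78
ee_pos: [544.6, -316.2, 231.1]
eef_rot: [0.0, -0.651, 0.759, 0.001]
ft_force: [-0.2, 0.4, -1.4]
grip_width: 11.7
grasp_force: 80.0
slide [-0.4 11.9 29.8] rot [25.  0.  0.]
[-0.59  0.36  1.06 -0.    1.73  2.72]
```

```bash
python3 -m crank '[{"rot":[8,0,0],"slide":[0,3,5],"gripper":1},{"rot":[16,0,0],"slide":[0,7,10],"gripper":1},{"rot":[25,0,0],"slide":[0,11,20],"gripper":1},{"rot":[25,0,0],"slide":[0,11.5,28],"gripper":1},{"rot":[25,0,0],"slide":[0,11.5,28],"gripper":1}]'|tail -2
python3 -c "
from h import *
cams.read_camera('side')
go(deck(190,0,27.5),deckR(1));print(cur()[0]['joints'].round(2))"
```

```text
grip_width: 12.0
grasp_force: 80.0
slide [ 2.9  2.7 85.7] rot [-0.   0.4  0.8]
[-0.69  0.04  1.52  0.24  1.21  2.56]
```

```bash
python3 -m crank '[{"rot":[0,0.4,0.8],"slide":[2,2,20],"gripper":1},{"rot":[0,0.4,0.8],"slide":[2.9,2.7,50],"gripper":1},{"rot":[0,0.4,0.8],"slide":[2.9,2.7,75],"gripper":1},{"rot":[0,0.4,0.8],"slide":[2.9,2.7,83.5],"gripper":1},{"rot":[0,0.4,0.8],"slide":[2.9,2.7,85.5],"gripper":1}]'
python3 -m crank '[{"rot":[0,0,0],"slide":[0,0,1],"gripper":1},{"rot":[0,0,0],"slide":[0,0,1.5],"gripper":1},{"rot":[0,0,0],"slide":[0,0,1.5],"gripper":1},{"rot":[0,0,0],"slide":[0,0,1.5],"gripper":1},{"rot":[0,0,0],"slide":[0,0,1.5],"gripper":1}]'|tail -3
python3 -c "
from h import *
s=cur()[0];v=s['ee_pos']-OD;print(v@dx,v@cy,v@dz,s['ft_force']);go(deck(190,0,26),deckR(1))"
```

```text
t: 51.12
ee_pos: [567.0, -321.6, 125.6]
eef_rot: [0.14, -0.632, 0.744, -0.165]
ft_force: [1.0, -0.2, -1.3]
grip_width: 12.1
grasp_force: 80.0
ft_force: [-0.2, 0.6, -0.6]
grip_width: 12.0
grasp_force: 80.0
188.60547699890142 0.1496538173844031 25.59383793889173 [-0.1713705   0.58913693 -0.64291928]
slide [ 0.1 -1.4 -0.4] rot [-0.  -0.  -0.1]
```

```bash
python3 -m crank '[{"rot":[0,0,0],"slide":[0,0,0],"gripper":-0.2},{"rot":[0,0,0],"slide":[0,0,0],"gripper":-0.2},{"rot":[0,0,0],"slide":[0,0,-15],"gripper":-0.2},{"rot":[0,0,0],"slide":[0,0,-50],"gripper":-0.2},{"rot":[0,0,0],"slide":[0,0,-100],"gripper":-0.2}]' | grep grip
python3 -m crank '[{"rot":[-5,0,0],"slide":[-50,0,-20],"gripper":-0.2},{"rot":[-10,0,0],"slide":[-100,0,-20],"gripper":-0.2},{"rot":[-15,0,0],"slide":[-150,0,-20],"gripper":-0.2},{"rot":[-20,0,0],"slide":[-200,0,-10],"gripper":-0.2},{"rot":[-25,0,0],"slide":[-240,0,0],"gripper":-0.2}]'|tail -1
python3 -c "
from h import *
im=cams.read_camera('top');S=stamps(im);loaded(im)
s,M=cur();psi=np.degrees(np.arctan2(M[1,0],M[0,0]));print(s['joints'].round(2),s['ee_pos'],psi)
c,y=S[0][0],S[0][1]
plan([c[0],c[1],140],None,4,psi-y)"
```

```text
grip_width: 51.4
grasp_force: 0.0
(array([458.2, 290.6]), 104.3, np.float64(78.0), 149)
ridge 208 deck x 107.0 y 3.0 span 17.0 80.0
ridge 209 deck x 77.0 y 2.0 span 19.0 80.0
ridge 205 deck x 47.0 y 4.0 span 18.0 80.0
ridge 446 deck x 9.0 y 5.0 span 32.0 131.0
red 166 deck x 63.0 y -48.0 span 117.0 18.0
[-0.3   0.17  1.31  0.03  1.67  2.93] [ 548.55183273 -125.247172    212.90585492] -94.91138823632001
call 0 slide [-101.1   31.4   21.1] rot [  0.    0.  -49.8]
call 1 slide [-89.2 -56.9  21.1] rot [  0.    0.  -49.8]
call 2 slide [ -14.1 -104.9   21.1] rot [  0.    0.  -49.8]
call 3 slide [ 71.  -78.5  21.1] rot [  0.    0.  -49.8]
```

Four are loaded (rows at 17, 47, 77 and 107). The wrist came close to its limit on that retreat, so I turn away from it on the way to stamp D.

```bash
python3 -m crank '[{"rot":[0,0,-10],"slide":[-20,6,0],"gripper":-0.2},{"rot":[0,0,-20],"slide":[-40,12,0],"gripper":-0.2},{"rot":[0,0,-30],"slide":[-60,18,0],"gripper":-0.2},{"rot":[0,0,-40],"slide":[-80,25,0],"gripper":-0.2},{"rot":[0,0,-49.8],"slide":[-101,31,0],"gripper":-0.2}]'|head -2
python3 -c "
from h import *
cams.read_camera('side')
s,M=cur();psi=np.degrees(np.arctan2(M[1,0],M[0,0]));print(s['joints'].round(2),s['ee_pos'],psi,s['eef_rot'].round(3))
plan([458.2,290.6,150],None,3,psi-104.3)"
```

```text
t: 53.68
ee_pos: [526.1, -24.2, 217.4]
[-0.13  0.05  1.43  0.03  1.65  2.22] [525.80659118 -22.00561715 217.50292589] -44.578354976526505 [-0.015  0.925 -0.379  0.   ]
call 0 slide [-88.9 -57.7  25.1] rot [  0.    0.  -49.6]
call 1 slide [ -13.6 -105.2   25.1] rot [  0.    0.  -49.6]
call 2 slide [ 71.3 -78.5  25.1] rot [  0.    0.  -49.6]
```

```bash
python3 -m crank '[{"rot":[0,0,-10],"slide":[-18,-11.5,0],"gripper":-0.2},{"rot":[0,0,-20],"slide":[-36,-23,0],"gripper":-0.2},{"rot":[0,0,-30],"slide":[-53,-35,0],"gripper":-0.2},{"rot":[0,0,-40],"slide":[-71,-46,5],"gripper":-0.2},{"rot":[0,0,-49.6],"slide":[-89,-58,10],"gripper":-0.2}]'|head -1
python3 -m crank '[{"rot":[0,0,-10],"slide":[-3,-21,5],"gripper":-0.2},{"rot":[0,0,-20],"slide":[-5,-42,10],"gripper":-0.2},{"rot":[0,0,-30],"slide":[-8,-63,15],"gripper":-0.2},{"rot":[0,0,-40],"slide":[-11,-84,20],"gripper":-0.2},{"rot":[0,0,-49.6],"slide":[-13.6,-105,25],"gripper":-0.2}]'|head -1
python3 -m crank '[{"rot":[0,0,-10],"slide":[14,-16,5],"gripper":-0.2},{"rot":[0,0,-20],"slide":[28,-31,10],"gripper":-0.2},{"rot":[0,0,-30],"slide":[43,-47,15],"gripper":-0.2},{"rot":[0,0,-40],"slide":[57,-63,20],"gripper":-0.2},{"rot":[0,0,-49.6],"slide":[71,-78.5,25],"gripper":-0.2}]'|head -2
python3 -c "
from h import *
stamps(cams.read_camera('top'));cams.read_camera('side')
go([458.2,290.6,27],down(104.3));print(cur()[0]['joints'].round(2))"
```

```text
t: 54.35
t: 54.98
t: 55.6
ee_pos: [463.1, 288.7, 164.7]
slide [ -1.2  -6.1 137. ] rot [ 1.  -1.4 -0.8]
[0.48 0.12 1.46 0.02 1.54 0.24]
```

```bash
python3 -m crank '[{"rot":[1,-1.4,-0.8],"slide":[-1,-4,20],"gripper":-0.2},{"rot":[1,-1.4,-0.8],"slide":[-1,-5,60],"gripper":-0.2},{"rot":[1,-1.4,-0.8],"slide":[-1,-5,90],"gripper":-0.2},{"rot":[1,-1.4,-0.8],"slide":[-1,-5,105],"gripper":-0.2},{"rot":[1,-1.4,-0.8],"slide":[-1,-5,105],"gripper":-0.2}]'|head -2
python3 -c "
from h import *
stamps(cams.read_camera('top'))
go([458.2,290.6,22.5],down(104.3));print(cur()[0]['joints'].round(2))"
```

```text
t: 56.32
ee_pos: [458.7, 288.5, 57.6]
slide [ 1.9 -0.7 36.5] rot [-0.1  0.1 -0.1]
[ 0.49  0.23  1.56 -0.    1.36  0.25]
```

```bash
python3 -m crank '[{"rot":[0,0,0],"slide":[1.5,-0.5,18],"gripper":-0.2},{"rot":[0,0,0],"slide":[1.5,-0.5,35],"gripper":-0.2},{"rot":[0,0,0],"slide":[1.5,-0.5,35],"gripper":0},{"rot":[0,0,0],"slide":[1.5,-0.5,35],"gripper":1},{"rot":[0,0,0],"slide":[1.5,-0.5,35],"gripper":1}]' 80
python3 -m crank '[{"rot":[0,0,0],"slide":[0,0,-5],"gripper":1},{"rot":[0,0,0],"slide":[0,0,-50],"gripper":1},{"rot":[0,0,0],"slide":[0,0,-100],"gripper":1},{"rot":[0,0,5],"slide":[0,0,-150],"gripper":1},{"rot":[0,0,14],"slide":[0,0,-210],"gripper":1}]' 80
python3 -c "
from h import *
stamps(cams.read_camera('top'))
s,M=cur(); psi=np.degrees(np.arctan2(M[1,0],M[0,0])); print(psi,s['ee_pos'],s['grip_width'])
plan([544,-317,232],None,4,psi+99.3)"
```

```text
t: 57.0
ee_pos: [458.7, 290.8, 24.5]
eef_rot: [0.0, 0.614, 0.789, -0.0]
ft_force: [-0.6, 0.2, -0.5]
grip_width: 11.5
grasp_force: 79.0
t: 57.62
ee_pos: [457.9, 290.5, 235.0]
eef_rot: [-0.0, 0.707, 0.707, -0.002]
ft_force: [0.8, -0.2, -0.7]
grip_width: 12.1
grasp_force: 79.0
89.59269315983313 [460.20774874 291.74608325 245.39011606] 11.662303969270182
call 0 slide [-152.    22.     2.8] rot [ 0.   0.  47.2]
call 1 slide [-87.1 126.5   2.8] rot [ 0.   0.  47.2]
call 2 slide [ 33.7 149.9   2.8] rot [ 0.   0.  47.2]
call 3 slide [132.9  77.    2.8] rot [ 0.   0.  47.2]
```

```bash
python3 -m crank '[{"rot":[0,0,9.4],"slide":[-30,4,0],"gripper":1},{"rot":[0,0,18.9],"slide":[-61,9,0],"gripper":1},{"rot":[0,0,28.3],"slide":[-91,13,0],"gripper":1},{"rot":[0,0,37.8],"slide":[-122,18,0],"gripper":1},{"rot":[0,0,47.2],"slide":[-152,22,0],"gripper":1}]'|head -1
python3 -m crank '[{"rot":[0,0,9.4],"slide":[-17,25,0],"gripper":1},{"rot":[0,0,18.9],"slide":[-35,51,0],"gripper":1},{"rot":[0,0,28.3],"slide":[-52,76,0],"gripper":1},{"rot":[0,0,37.8],"slide":[-70,101,0],"gripper":1},{"rot":[0,0,47.2],"slide":[-87,126.5,0],"gripper":1}]'|head -1
python3 -m crank '[{"rot":[0,0,9.4],"slide":[7,30,0],"gripper":1},{"rot":[0,0,18.9],"slide":[13,60,0],"gripper":1},{"rot":[0,0,28.3],"slide":[20,90,0],"gripper":1},{"rot":[0,0,37.8],"slide":[27,120,0],"gripper":1},{"rot":[0,0,47.2],"slide":[34,150,0],"gripper":1}]'|head -1
python3 -m crank '[{"rot":[0,0,5],"slide":[27,15,0],"gripper":1},{"rot":[0,0,10],"slide":[53,31,0],"gripper":1},{"rot":[0,0,18],"slide":[80,46,0],"gripper":1},{"rot":[0,0,26],"slide":[107,62,0],"gripper":1},{"rot":[0,0,34],"slide":[133,77,0],"gripper":1}]'
python3 -c "
from h import *
cams.read_camera('side')
print(cur()[0]['joints'].round(2));go(deck(190,0,110),deckR(1))"
```

```text
t: 58.3
t: 58.92
t: 59.55
t: 60.18
ee_pos: [549.9, -318.0, 234.4]
eef_rot: [0.001, 0.734, -0.679, 0.0]
ft_force: [0.2, -0.2, -1.2]
grip_width: 11.7
grasp_force: 79.0
[-0.59  0.37  1.03 -0.    1.74  2.49]
slide [-6.2 16.2 32.9] rot [25.   2.7 13. ]
```

```bash
python3 -m crank '[{"rot":[8,0.9,4],"slide":[-2,4,5],"gripper":1},{"rot":[16,1.8,8],"slide":[-4,9,12],"gripper":1},{"rot":[25,2.7,13],"slide":[-6,15,22],"gripper":1},{"rot":[25,2.7,13],"slide":[-6,16,32],"gripper":1},{"rot":[25,2.7,13],"slide":[-6,16,32],"gripper":1}]'|tail -2
python3 -c "
from h import *
cams.read_camera('side')
go(deck(190,0,29),deckR(1));print(cur()[0]['joints'].round(2))"
```

```text
grip_width: 11.8
grasp_force: 79.0
slide [ 4.2  2.4 83.2] rot [-0.   0.4  0.8]
[-0.69  0.04  1.53  0.24  1.21  2.56]
```

```bash
python3 -m crank '[{"rot":[0,0.4,0.8],"slide":[3,2,20],"gripper":1},{"rot":[0,0.4,0.8],"slide":[4,2.4,50],"gripper":1},{"rot":[0,0.4,0.8],"slide":[4,2.4,73],"gripper":1},{"rot":[0,0.4,0.8],"slide":[4,2.4,81],"gripper":1},{"rot":[0,0.4,0.8],"slide":[4,2.4,83],"gripper":1}]'
python3 -m crank '[{"rot":[0,0,0],"slide":[0,0,1],"gripper":1},{"rot":[0,0,0],"slide":[0,0,2],"gripper":1},{"rot":[0,0,0],"slide":[0,0,2],"gripper":1},{"rot":[0,0,0],"slide":[0,0,2],"gripper":1},{"rot":[0,0,0],"slide":[0,0,2],"gripper":1}]'|tail -3
python3 -c "
from h import *
s=cur()[0];v=s['ee_pos']-OD;print(v@dx,v@cy,v@dz,s['ft_force']);go(deck(190,0,26),deckR(1))"
```

```text
t: 61.52
ee_pos: [566.4, -321.3, 126.8]
eef_rot: [0.141, -0.632, 0.744, -0.165]
ft_force: [-0.5, -0.2, -1.0]
grip_width: 11.8
grasp_force: 79.1
ft_force: [-3.3, 2.1, 5.4]
grip_width: 11.9
grasp_force: 80.1
189.31090367088336 0.23403406747120747 27.431903868548098 [-3.2689014   2.12709317  5.40247613]
slide [ 0.2 -0.7  1.4] rot [-0.1 -0.  -0.1]
```

```bash
python3 -m crank '[{"rot":[0,0,0],"slide":[0,0,-0.5],"gripper":-0.2},{"rot":[0,0,0],"slide":[0,0,-0.5],"gripper":-0.2},{"rot":[0,0,0],"slide":[0,0,-15],"gripper":-0.2},{"rot":[0,0,0],"slide":[0,0,-50],"gripper":-0.2},{"rot":[0,0,0],"slide":[0,0,-100],"gripper":-0.2}]' | grep grip
python3 -m crank '[{"rot":[0,0,-8],"slide":[-50,0,-20],"gripper":-0.2},{"rot":[0,0,-16],"slide":[-100,0,-30],"gripper":-0.2},{"rot":[0,0,-24],"slide":[-150,0,-30],"gripper":-0.2},{"rot":[0,0,-32],"slide":[-200,0,-30],"gripper":-0.2},{"rot":[0,0,-40],"slide":[-250,0,-30],"gripper":-0.2}]'|tail -1
python3 -m crank '[{"rot":[0,0,0],"slide":[0,0,0],"gripper":-0.2},{"rot":[0,0,0],"slide":[0,0,0],"gripper":-0.2},{"rot":[0,0,0],"slide":[0,0,0],"gripper":-0.2},{"rot":[0,0,0],"slide":[0,0,0],"gripper":-0.2},{"rot":[0,0,0],"slide":[0,0,0],"gripper":-0.2}]'
python3 -c "
from h import *
im=cams.read_camera('top');print(len(stamps(im)));loaded(im)
a,b=[cv2.cvtColor(cv2.imread(f) if isinstance(f,str) else f,cv2.COLOR_BGR2GRAY).astype(int) for f in('pics/top0.png',im)]
for nm,(x,y,w,h) in dict(tape=(255,160,45,45),pot=(333,155,20,20),pot2=(362,127,18,18)).items(): print(nm,abs(a-b)[y:y+h,x:x+w].max())
# pointer / line
f=im.astype(float)
for nm,z,rows in(('red',56,range(278,283)),('blue',53,range(285,291))):
    p=[]
    for r in rows:
        s=f[r,410:424];w=s[:,2]-s[:,1] if nm=='red' else s[:,0]-s[:,2];w=w-np.median(w);w=np.where(w>.4*w.max(),w,0)
        p.append((atz('top',[410+(w*np.arange(14)).sum()/w.sum(),r],z)[0]-OD)@cy)
    print(nm,np.mean(p).round(1))
print(cur()[0]['joints'].round(2))"
```

```text
grip_width: 51.2
grasp_force: 0.0
t: 64.03
ee_pos: [552.8, -66.4, 242.4]
eef_rot: [-0.076, 0.848, -0.485, 0.203]
ft_force: [0.2, -0.6, 0.5]
grip_width: 51.3
grasp_force: 0.0
0
ridge 208 deck x 137.0 y 3.0 span 17.0 81.0
ridge 210 deck x 107.0 y 4.0 span 17.0 80.0
ridge 208 deck x 77.0 y 3.0 span 19.0 79.0
ridge 208 deck x 47.0 y 4.0 span 18.0 82.0
ridge 449 deck x 9.0 y 5.0 span 32.0 131.0
red 213 deck x 78.0 y -49.0 span 146.0 17.0
tape 14
pot 4
pot2 4
red 103.6
blue 104.2
[-0.19 -0.19  1.66  0.01  1.23  2.42]
```

All five stamps lie in one row, red ends at the rail. The pointer is on the line and the bystanders haven't moved. I hand it in.

```bash
python3 -c "
from plant import env
print(env.close_job())"
```

```text
the job is handed in; nothing more can be done
None
```

The job is handed in after about 64 s of robot time: the guide is within about 0.5 mm of the blue line, the lever is against its stop, all five stamps lie in one row face down with red ends to the red rail, and the tape roll and ink pot are where they were; the hand-in gave no verdict.

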